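# Change the reagent cassettes in an analyser carriage

### The job

Pull the analyser's carriage out from under its clear hood as far as it goes, lift the spent cassettes (those without white caps) out of its bays and lay them in the red tray, then load every fresh, white-capped cassette lying on the bench, each into a bay of its own: hook its tab under the bay's lip at a tilt and swing it down until it lies flat on the bay floor. Turn the selector wheel until the solid white square shows in the window, and last of all push the carriage fully home. Do not knock over the bottles and jars standing about.

Things in the scene. Friction and masses are not known exactly. Their poses are not given: they have to be found in the camera images.
- cassette_1: fresh reagent cassette: grey box 96 (x) x 40 (y) x 26 high, 0.08-0.17 kg, lies flat on the table at first. Origin: centre of the underside, z up. A tab 26 wide x 5 thick, flush with the underside, juts 16 beyond the -x end (tip at x -64). Grip fin on top at the centre: 30 (x) x 14 (y), z 26 to 50. Round white caps 20 dia x 8 high on top at x +33, -33. 2 or 3 are present
- cassette_2: fresh reagent cassette: grey box 96 (x) x 40 (y) x 26 high, 0.08-0.17 kg, lies flat on the table at first. Origin: centre of the underside, z up. A tab 26 wide x 5 thick, flush with the underside, juts 16 beyond the -x end (tip at x -64). Grip fin on top at the centre: 30 (x) x 14 (y), z 26 to 50. Round white caps 20 dia x 8 high on top at x +33, -33. 2 or 3 are present
- cassette_3: fresh reagent cassette: grey box 96 (x) x 40 (y) x 26 high, 0.08-0.17 kg, lies flat on the table at first. Origin: centre of the underside, z up. A tab 26 wide x 5 thick, flush with the underside, juts 16 beyond the -x end (tip at x -64). Grip fin on top at the centre: 30 (x) x 14 (y), z 26 to 50. Round white caps 20 dia x 8 high on top at x +33, -33. 2 or 3 are present
- spent_1: spent cassette, same size and shape as the fresh ones but without caps (two dark spots instead); starts seated in bay0, tab under the lip; leaves as it went in: free end up 10 to 17 degrees, then out from under the lip. One or two of the three spent ones are present, so one or two bays start empty
- spent_2: spent cassette, same size and shape as the fresh ones but without caps (two dark spots instead); starts seated in bay1, tab under the lip; leaves as it went in: free end up 10 to 17 degrees, then out from under the lip. One or two of the three spent ones are present, so one or two bays start empty
- spent_3: spent cassette, same size and shape as the fresh ones but without caps (two dark spots instead); starts seated in bay2, tab under the lip; leaves as it went in: free end up 10 to 17 degrees, then out from under the lip. One or two of the three spent ones are present, so one or two bays start empty
- waste_tray_in (a point): centre of the inner floor, 4 above the table, of the open red tray for spent cassettes; fixed; inside 162 (x) x 232 (y), rim 35 above the table, walls 4; room for two cassettes side by side
- bay0 (a point): first of the carriage's 3 bays, at its handle end; moves with it. Point on the bay floor where a seated cassette's origin lies, axes as the seated cassette's (x away from the robot, z up). Inside: x -66 to +50, 45 wide, floor 22 above the table. At -x a wall with a lip over x -66 to -56, underside 10 and top 15 above the floor; at +x a plain wall 12 high
- bay1 (a point): middle bay, 56 towards +y from bay0, built alike; dividers 11 thick, 10 high. A level cassette can neither drop nor slide in (too long): its tab goes under the lip with the other end raised 10 to 17 degrees, tab tip close to the floor and to the -x wall, then that end swings down. Seated play: 2 either way in x, 2.5 in y. Nothing latches: its weight holds it
- bay2 (a point): third bay, 112 towards +y from bay0, built alike, nearest the hood. With the carriage fully out the hood's edge is 57 from this bay's middle
- carriage (a joint): aluminium carriage, m: 0 = fully home (stop), 0.2 = fully out (stop); it slides along the bays' -y as the value grows. About 2 N of friction, stays where it is left. Starts home. At home a clear hood roof (172 along y, underside 88, top 92 above the table) covers all three bays; fully out they are all clear of it
- carriage_handle (a point): middle of the top edge of the carriage's black upright handle plate, 46 (x) x 12 (y), 58 high, its top 74 above the table, always outside the hood, 84 towards -y from bay0's middle; axes as the bays'. 50 of free space on its +y side (to the hood when home, 44 to the carriage's end). Pinch it across its 12 from above
- wheel (a joint): selector wheel, rad, about the vertical: 0 = solid white square centred in the window; positive = turned anticlockwise seen from above. Starts at 0.8 to 2.4; stops at -0.6 and 2.9. Light friction (0.04 N m), stays where it is left
- wheel_grip (a point): centre of the top of the wheel's black bar grip, on the axis: 50 long (point x) x 14 wide (y) x 26 high, its top 55 above the table. The wheel below is 110 across, its face 29 above the table; the window frame's top is 38 above the table and begins 25 from the axis
- mark (a point): centre of the solid white square, 12 x 12, on the wheel, 43 from its axis; the other three quarters bear one, two or three thin bars instead
- window (a point): centre of the 20 x 20 window in the fixed aluminium frame over the wheel's rim, on the robot's side of the wheel, 43 from its axis
- wash_bottle: bystander, white plastic bottle with cap, 60 dia x 140 tall, standing on the table; origin: centre of its underside, z up
- jar: bystander, brown glass jar, 56 dia x 70 tall, standing on the table; origin: centre of its underside, z up
- vial: bystander, small white jar, 28 dia x 45 tall, standing on the table; origin: centre of its underside, z up

How it is judged:
On the way, in this order (a step that is already met when the one before it is completed fails the run):
1. the carriage is pulled fully out (value of joint carriage above 0.19 m), for 0.2 s.
2. every spent cassette is in the tray, every fresh one seated in a bay, and the wheel shows the solid square in the window (((x of cassette_1 in the frame of bay0 between -0.005 and 0.005 m and y of cassette_1 in the frame of bay0 between -0.006 and 0.006 m and z of cassette_1 in the frame of bay0 between -0.004 and 0.004 m and angle between the z axis of cassette_1 and the z axis of bay0, either way round below 0.05 rad) or (x of cassette_1 in the frame of bay1 between -0.005 and 0.005 m and y of cassette_1 in the frame of bay1 between -0.006 and 0.006 m and z of cassette_1 in the frame of bay1 between -0.004 and 0.004 m and angle between the z axis of cassette_1 and the z axis of bay1, either way round below 0.05 rad) or (x of cassette_1 in the frame of bay2 between -0.005 and 0.005 m and y of cassette_1 in the frame of bay2 between -0.006 and 0.006 m and z of cassette_1 in the frame of bay2 between -0.004 and 0.004 m and angle between the z axis of cassette_1 and the z axis of bay2, either way round below 0.05 rad)) and ((x of cassette_2 in the frame of bay0 between -0.005 and 0.005 m and y of cassette_2 in the frame of bay0 between -0.006 and 0.006 m and z of cassette_2 in the frame of bay0 between -0.004 and 0.004 m and angle between the z axis of cassette_2 and the z axis of bay0, either way round below 0.05 rad) or (x of cassette_2 in the frame of bay1 between -0.005 and 0.005 m and y of cassette_2 in the frame of bay1 between -0.006 and 0.006 m and z of cassette_2 in the frame of bay1 between -0.004 and 0.004 m and angle between the z axis of cassette_2 and the z axis of bay1, either way round below 0.05 rad) or (x of cassette_2 in the frame of bay2 between -0.005 and 0.005 m and y of cassette_2 in the frame of bay2 between -0.006 and 0.006 m and z of cassette_2 in the frame of bay2 between -0.004 and 0.004 m and angle between the z axis of cassette_2 and the z axis of bay2, either way round below 0.05 rad)) and ((x of cassette_3 in the frame of bay0 between -0.005 and 0.005 m and y of cassette_3 in the frame of bay0 between -0.006 and 0.006 m and z of cassette_3 in the frame of bay0 between -0.004 and 0.004 m and angle between the z axis of cassette_3 and the z axis of bay0, either way round below 0.05 rad) or (x of cassette_3 in the frame of bay1 between -0.005 and 0.005 m and y of cassette_3 in the frame of bay1 between -0.006 and 0.006 m and z of cassette_3 in the frame of bay1 between -0.004 and 0.004 m and angle between the z axis of cassette_3 and the z axis of bay1, either way round below 0.05 rad) or (x of cassette_3 in the frame of bay2 between -0.005 and 0.005 m and y of cassette_3 in the frame of bay2 between -0.006 and 0.006 m and z of cassette_3 in the frame of bay2 between -0.004 and 0.004 m and angle between the z axis of cassette_3 and the z axis of bay2, either way round below 0.05 rad)) and x of spent_1 in the frame of waste_tray_in between -0.08 and 0.08 m and y of spent_1 in the frame of waste_tray_in between -0.115 and 0.115 m and z of each of spent_1, spent_2, spent_3 in the frame of waste_tray_in below 0.06 m and x of spent_2 in the frame of waste_tray_in between -0.08 and 0.08 m and y of spent_2 in the frame of waste_tray_in between -0.115 and 0.115 m and x of spent_3 in the frame of waste_tray_in between -0.08 and 0.08 m and y of spent_3 in the frame of waste_tray_in between -0.115 and 0.115 m and value of joint wheel between -0.1 and 0.1 rad), for 0.2 s.
3. the carriage is pushed fully home (value of joint carriage below 0.008 m), for 0.2 s.
At the end, for the whole second after the job is handed in: every spent cassette lies in the red tray; every fresh cassette present lies in a bay, origin within 5 mm (x), 6 mm (y) and 4 mm (z) of the bay point and flat within 0.05 rad; the wheel within 0.10 rad of 0; the carriage within 8 mm of home; all at rest (all of step 2 and value of joint carriage below 0.008 m and linear speed of each of cassette_1, cassette_2, cassette_3, spent_1, spent_2, spent_3 below 0.03 m/s); the robot touches nothing.
It fails at once if a bottle or jar is knocked over (angle between any of wash_bottle, jar, vial's own z axis and vertical above 0.7 rad).
Of cassette_1, cassette_2, cassette_3 only 2 to 3 are there at a start; the rules pass over those that are not, and their reading is None.
Of spent_1, spent_2, spent_3 only 1 to 2 are there at a start; the rules pass over those that are not, and their reading is None.
At some moment in a run one of cassette_1, cassette_2, cassette_3 may be knocked a few centimetres aside while the robot is not near it.
Once in a run the grip may slacken for a moment while it holds something.
It also fails if it takes over 210 s, if anything falls off the work surface, if the arm or the gripper's body presses on something with over 40 N, if the wrist force passes 120 N, or if a joint passes its speed limit or range.

### The arm

A 6-joint arm with a two-finger parallel gripper is mounted at the origin on the work surface. World frame = base frame: x ahead of the robot, y to its left, z up, the work surface at z = 0. Lengths are in m, angles in rad, forces in N, time in s.
With the tool pointing down it reaches from about 0.35 to 0.875 m from the base axis. Payload 4.2 kg.
Tool frame: the origin (TCP) lies at the very end of the fingers, on their centre line; the grasp point (between the pads) lies 19 mm behind it (r.pinch_z is the distance from the TCP to the grasp point, in m); z points along the fingers, y is the direction in which the jaws open and shut (so a half turn about z gives the same grasp; the last joint's range is limited). The gripper opens to 87 mm and grips with 3 to 60 N. Pads are 19 mm wide; open, the fingers measure 117 mm over their backs; the gripper's body (75 mm by 190 mm) begins 51 mm behind the grasp point.
Start: joints at [-0.925, 0.385, 0.008, 0, -1.194, -0.259], TCP at [0.236, -0.579, 0.223] pointing down, gripper open.
Joint ranges: [-3.14, 3.14], [-1.21, 2.06], [-1.07, 1.41], [-3.16, 2.05], [-2.99, -0.16], [-3.1, 3.1]. Speed limits (rad/s): [2.79, 2.79, 3.14, 3.14, 3.14, 3.14].

### API

Orientations are given as [roll, pitch, yaw] about the fixed x, y, z axes, in that order (R = Rz(yaw) Ry(pitch) Rx(roll)).
In Python, from station import r, imaging, job gives the robot as it stands.
- The arm moves only by the tool send_rows, never from a script. Its argument "deltas" is a list of rows, each a list of 4 numbers: the shift along the world's x, y, z in units of 30 mm (1.0 is 30 mm), then the turn about the world's z in units of 6 degrees (1.0 is 6 degrees). A call has 1 to 5 rows; each row shifts and turns the pose as measured when the row begins; what a row does not reach is not made up. A row lasts 1/12 s, in which the tool goes at most 41.7 mm and 7.16 degrees, less where a joint would pass 70% of its speed; a pose out of reach is approached as far as the arm can. A call is refused whole if a number of a shift passes 1 or a number of a turn 1, either way. A call with a gripper value outside its range is refused whole. "claw" is the closure, from 0 (fully open) to 1 (shut), set as the call begins (left out, the last holds). The fingers move at their own pace and stop on an object; the grip force is fixed at half the most. Time passes only in rows, so rows that do not move let the fingers close. It gives the time, the measured TCP pose, the force and the opening at its end, in the units of the state.
- r.get_obs(): the state, without advancing time (a new reading comes with each control period).
- imaging.read_camera(name): name is "side" or "top" or "wrist"; returns a dict with "pixels" (400x640x3 uint8, red, green, blue), "range_z" (400x640 float32, m along the optical axis (not along the pixel's ray), 0 where there is no reading), "mtx" (3x3 intrinsics, pixels), "xyz" and "rotation" of the camera in the world. Camera axes: x right, y up, looking along -z (the intrinsics and any distortion apply to the point x, -y, -z); pixel columns grow to the right and rows downward; lengths in m; the calibration is good to about 2 mm. A picture is of the moment at which its call begins.
- job.close_job(): hands the job in, once; it reports no verdict.
The state is a dict: "time": time; "qpos": joint angles; "dq": joint speeds; "effort": joint torques, N m; "tcp_pos": TCP position; "orientation": TCP orientation; "ft_force": force on the tool from outside, world axes, zero at the start; "ft_torque": the same for the moment, N m; "finger_gap": finger opening in m.
Only numpy, scipy, OpenCV 4.12 (cv2) and the standard library are available. Lean on these libraries where they do the work, as an engineer would, in place of code of your own. Each camera call takes 0.05 s, during which the arm holds its last target. There are 200 camera calls.

## Working session

There is one attempt and no reset: what is moved stays moved. The work goes in short steps, Python scripts to look and compute and a tool call to move; the robot and the scene stay as the last step left them, time stands still between calls to the robot, and variables do not carry over. Pictures are saved under pics/ and viewed, and the job is handed in when it is done.

Besides the shell and the picture viewer there is one more tool, called after ">>>" by a JSON object that holds its "op" and its "data". send_rows: Moves the arm, as the interface text tells. Its arguments: {"type":"object","properties":{"deltas":{"type":"array","items":{"type":"array","items":{"type":"number"}}},"claw":{"type":"number"}},"required":["deltas"]}

```bash
ls; mkdir -p pics; cat > h.py <<'E'
import numpy as np, cv2
from station import r, imaging, job
def snap(n,f=None):
    d=imaging.read_camera(n)
    if f: cv2.imwrite('pics/'+f,d['pixels'][:,:,::-1])
    return d
def ray(d,u,v,z):
    K=d['mtx'];p=np.array([(u-K[0,2])/K[0,0],-(v-K[1,2])/K[1,1],-1.])
    w=np.array(d['rotation'])@p;c=np.array(d['xyz']);return c+w*(z-c[2])/w[2]
def cloud(d):
    K=d['mtx'];Z=d['range_z'];v,u=np.mgrid[0:400,0:640]
    P=np.stack([(u-K[0,2])/K[0,0]*Z,-(v-K[1,2])/K[1,1]*Z,-Z],-1)
    return P@np.array(d['rotation']).T+np.array(d['xyz'])
E
python3 - <<'E'
from h import *
for n in ['top','side','wrist']:
    d=snap(n,n+'0.png');print(n,d['mtx'].tolist(),d['xyz'],np.round(d['rotation'],3).tolist(),[k for k in d])
print(r.get_obs())
E
```

```text
pics
top [[440.3513476315709, 0.0, 323.51010668542614], [0.0, 440.3513476315709, 198.6964972900935], [0.0, 0.0, 1.0]] [0.35843434 0.00292084 1.39068432] [0.108, -0.001, -1.589] ['pixels', 'range_z', 'mtx', 'xyz', 'rotation']
side [[379.68722681389755, 0.0, 314.9038630847086], [0.0, 379.68722681389755, 197.98301757675134], [0.0, 0.0, 1.0]] [-0.2120208  -0.66122718  0.6145322 ] [1.054, 0.003, -0.851] ['pixels', 'range_z', 'mtx', 'xyz', 'rotation']
wrist [[332.0668832342651, 0.0, 320.4794384665019], [0.0, 332.0668832342651, 199.18285392640556], [0.0, 0.0, 1.0]] [ 0.15766249 -0.61062552  0.38329042] [-0.311, -0.003, 1.958] ['pixels', 'range_z', 'mtx', 'xyz', 'rotation']
{'time': 0.15, 'qpos': array([-9.25424853e-01,  3.85365732e-01,  6.94415757e-03, -3.50522716e-04,
       -1.19400449e+00, -2.58565335e-01]), 'dq': array([-0.00077729, -0.00377123,  0.00495199, -0.00036193,  0.00181696,
       -0.0008966 ]), 'effort': array([-1.25408878e-03, -3.91051769e+01,  1.87586510e+01,  4.22234640e+00,
        1.23749222e-02, -1.37721245e-04]), 'tcp_pos': array([ 0.23559129, -0.57840594,  0.22172141]), 'orientation': array([ 3.13993379e+00, -1.01822562e-04, -2.75491567e+00]), 'ft_force': array([-1.36700122, -0.35041656, -0.22583827]), 'ft_torque': array([ 0.0299854 , -0.00066934, -0.03114456]), 'finger_gap': 0.08699997695760045}
```

```bash
python3 - <<'E'
s=open('h.py').read()
s=s.replace("    if f:","    d['rotation']=Rotation.from_euler('xyz',d['rotation']).as_matrix()\n    if f:").replace("import numpy as np, cv2","import numpy as np, cv2\nfrom scipy.spatial.transform import Rotation")
open('h.py','w').write(s)
E
python3 -c "
from h import *
d=snap('top');P=cloud(d);print(P[200,320],P[50,50],P[350,600])"
```

```text
[5.04967177e-01 9.31616895e-03 4.59562174e-04] [ 1.3697908   1.36218181 -0.7409515 ] [ 2.70521497e-02 -8.40084763e-01  8.24457809e-04]
```

View pics/top0.png

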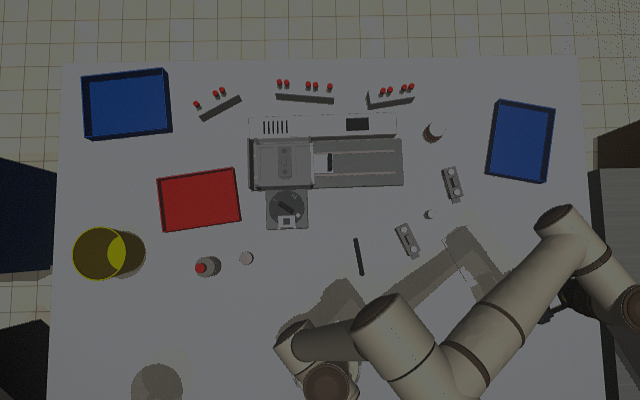

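View pics/side0.png

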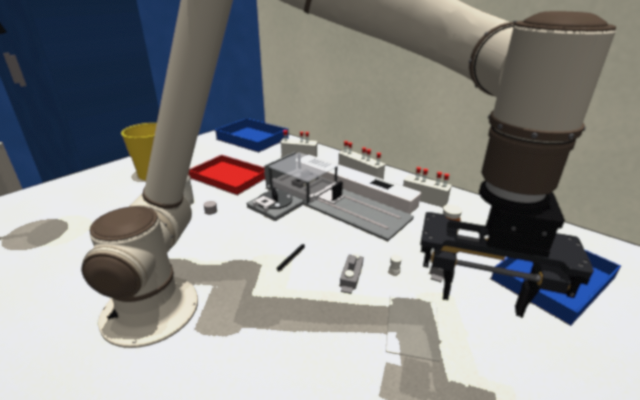

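```bash
python3 - <<'E'
from h import *
d=snap('top');I=d['pixels'][80:280,230:490,::-1]
cv2.imwrite('pics/c1.png',cv2.resize(np.clip(I*1.8,0,255).astype('u1'),None,fx=3,fy=3,interpolation=cv2.INTER_CUBIC))
P=cloud(d)
w=snap('wrist','w1.png')
for u,v in [(283,215),(329,162),(405,240),(452,184),(200,200),(430,132),(430,214),(246,258),(205,267),(285,150),(360,175)]: print(u,v,np.round(P[v,u],3))
E
```

```text
283 215 [0.458 0.125 0.027]
329 162 [ 0.613 -0.02   0.072]
405 240 [ 0.373 -0.252  0.021]
452 184 [ 0.544 -0.403  0.032]
200 200 [0.511 0.389 0.006]
430 132 [ 0.701 -0.332  0.07 ]
430 214 [ 0.451 -0.327  0.045]
246 258 [0.327 0.239 0.028]
205 267 [0.307 0.337 0.132]
285 150 [0.649 0.111 0.09 ]
360 175 [ 0.581 -0.119  0.014]
```

View pics/c1.png

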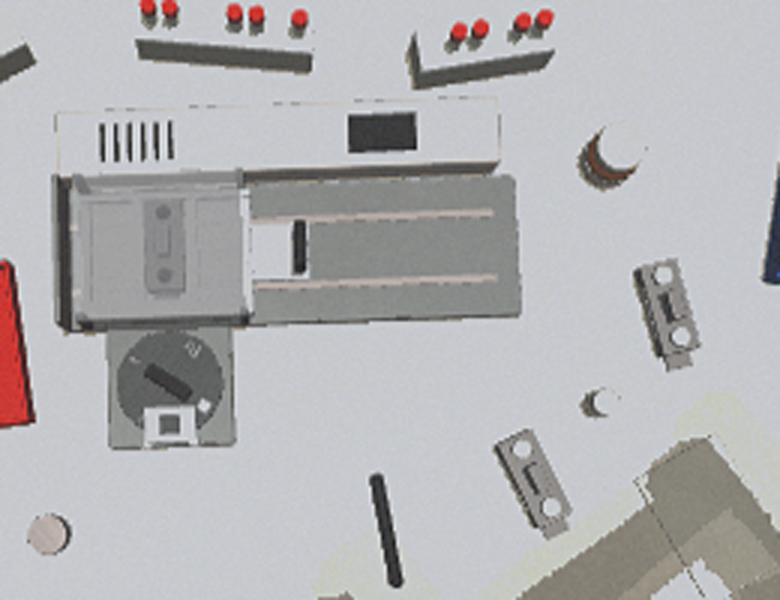

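View pics/w1.png

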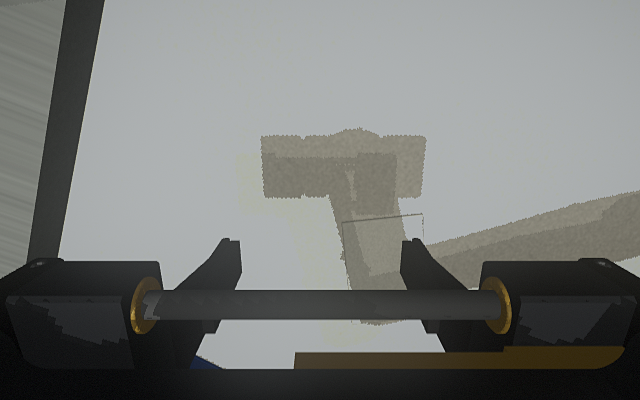

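```bash
cat >> h.py <<'E'
def rect(d,mask,z):
    "largest blobs -> (centre, long-axis angle, l, w) on plane z"
    cs,_=cv2.findContours(mask.astype('u1'),cv2.RETR_EXTERNAL,cv2.CHAIN_APPROX_NONE);out=[]
    for c in sorted(cs,key=cv2.contourArea,reverse=True)[:5]:
        Q=np.array([ray(d,u,v,z)[:2] for u,v in c[:,0]],np.float32)
        (x,y),(a,b),t=cv2.minAreaRect(Q*1000)
        if a<b: a,b,t=b,a,t+90
        out.append((round(x/1000,4),round(y/1000,4),round((t+90)%180-90,1),round(a),round(b)))
    return out
def box(m,u0,u1,v0,v1):
    o=np.zeros_like(m);o[v0:v1,u0:u1]=m[v0:v1,u0:u1];return o
E
python3 - <<'E'
from h import *
d=snap('top');I=d['pixels'].astype(int);g=I.sum(2)/3
P=cloud(d);Z=P[...,2]
print('handle',rect(d,box(g<45,322,340,145,175),.074))
print('handle depth',rect(d,box(Z>.06,322,340,145,175),.074))
print('bar',rect(d,box(g<45,272,300,198,218),.055))
print('bar depth',rect(d,box(Z>.045,270,300,190,222),.055))
print('track',rect(d,box((Z>.008)&(Z<.09),316,420,136,195),.014)[:2])
print('gray at handle',g[162,325:336].round(),g[205:210,280:290].round())
for b in [(380,425,215,262),(436,470,160,208)]:
    print('box',rect(d,box(Z>.018,*b),.026)[:2],'fin',rect(d,box(Z>.04,*b),.05)[:2],'white',rect(d,box(g>150,*b),.034)[:4])
print('red',rect(d,(I[...,0]>100)&(I[...,1]<50),.035)[:2])
print('jar heights',Z[125:140,420:440].max(), 'housing',P[127,330],P[127,290])
E
```

```text
handle [(0.6127, -0.0219, -1.1, 49, 9)]
handle depth [(0.6188, -0.022, -1.1, 43, 9), (0.5945, -0.0018, 0.0, 0, 0), (0.6406, -0.0118, 0.0, 0, 0), (0.6528, -0.0242, 0.0, 0, 0), (0.6585, -0.0487, 0.0, 0, 0)]
bar [(0.4796, 0.1142, 58.0, 52, 17)]
bar depth [(0.4809, 0.1147, 55.3, 50, 14), (0.4494, 0.1223, 0.0, 0, 0)]
track [(0.6188, -0.1156, -89.0, 276, 153), (0.7021, -0.1061, 89.0, 249, 10)]
gray at handle [113. 115.  80.  25.  32.  33.  28.  89.  77.  76.  76.] [[33. 36. 34. 38. 35. 36. 37. 37. 48. 55.]
 [31. 31. 35. 34. 33. 34. 37. 37. 35. 42.]
 [51. 34. 30. 33. 35. 34. 36. 34. 36. 33.]
 [57. 53. 50. 31. 29. 36. 37. 36. 37. 34.]
 [54. 56. 54. 50. 53. 31. 34. 35. 38. 35.]]
box [(0.3764, -0.2587, 24.6, 95, 42), (0.3175, -0.2887, 0.0, 0, 0)] fin [(0.3762, -0.2593, 24.6, 30, 15), (0.3182, -0.2836, 0.0, 0, 0)] white []
box [(0.5513, -0.4058, 13.0, 95, 43), (0.4814, -0.439, 0.0, 0, 0)] fin [(0.5514, -0.4063, 13.0, 30, 16), (0.4793, -0.4312, 0.0, 0, 0)] white []
red [(0.5094, 0.3819, -82.1, 224, 159), (0.3015, 0.3811, 0.6, 27, 24)]
jar heights 1.390684322433051 housing [ 0.72683779 -0.02606759  0.05407327] [0.72935033 0.09827763 0.05320232]
```

>>> {"op": "send_rows", "data": {"deltas": [[0.65,0.95,0,-0.75],[0.65,0.95,0,-0.75],[0.65,0.95,0,-0.75],[0.65,0.95,0,-0.75],[0.65,0.95,0,-0.75]], "claw": 0.5}}

```text
time: 0.77
tcp_pos: [0.3321, -0.436, 0.2205]
orientation: [3.141, -0.002, 3.107]
ft_force: [1.0, -0.1, 1.2]
finger_gap: 0.0614
```

>>> {"op": "send_rows", "data": {"deltas": [[0.65,0.95,0,0],[0.65,0.95,0,0],[0.65,0.95,0,0],[0.65,0.95,0,0],[0.65,0.95,0,0]]}}

```text
time: 1.18
tcp_pos: [0.4328, -0.2858, 0.2214]
orientation: [-3.141, 0.0, 3.102]
ft_force: [0.2, -1.2, 0.0]
finger_gap: 0.0441
```

>>> {"op": "send_rows", "data": {"deltas": [[0.65,0.95,0,0.5],[0.65,0.95,0,0],[0.65,0.95,0,0],[0.65,0.95,0,0],[0.65,0.95,0,0]]}}

```text
time: 1.6
tcp_pos: [0.5338, -0.1349, 0.223]
orientation: [-3.141, 0.004, -3.125]
ft_force: [0.6, -0.0, -0.6]
finger_gap: 0.0435
```

>>> {"op": "send_rows", "data": {"deltas": [[0.65,0.95,0,0],[0.65,0.95,0,0],[0.65,0.95,0,0],[0.65,0.95,0,0],[0,0,0,0]]}}

```text
time: 2.02
tcp_pos: [0.6176, -0.0094, 0.2232]
orientation: [-3.142, 0.007, -3.119]
ft_force: [0.1, -1.1, 0.4]
finger_gap: 0.0439
```

```bash
python3 - <<'E'
from h import *
d=snap('wrist','w2.png');t=snap('top','t2.png')
g=d['pixels'].mean(2);print(r.get_obs()['tcp_pos'],r.get_obs()['orientation'])
Z=cloud(d)[...,2];print('d',rect(d,(Z>.06)&(Z<.085)&(g<60),.074)[:4])
E
```

```text
[ 0.61491373 -0.01260297  0.22332827] [-3.14093783  0.00418335 -3.1211737 ]
d [(0.6156, -0.0233, 0.9, 46, 11), (0.5404, 0.2161, -14.4, 4, 1), (0.7144, -0.32, 0.0, 0, 0), (0.7132, -0.3176, 0.0, 0, 0)]
```

View pics/w2.png

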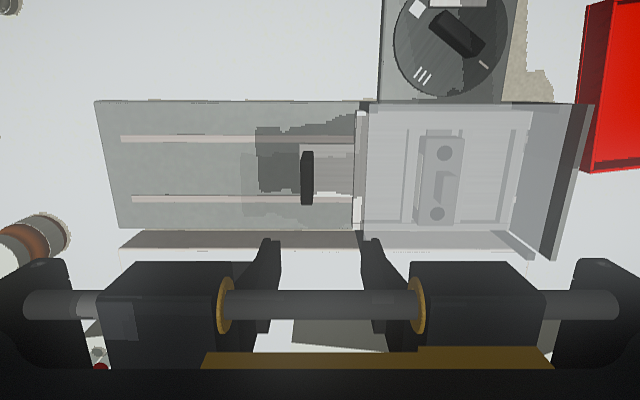

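View pics/t2.png

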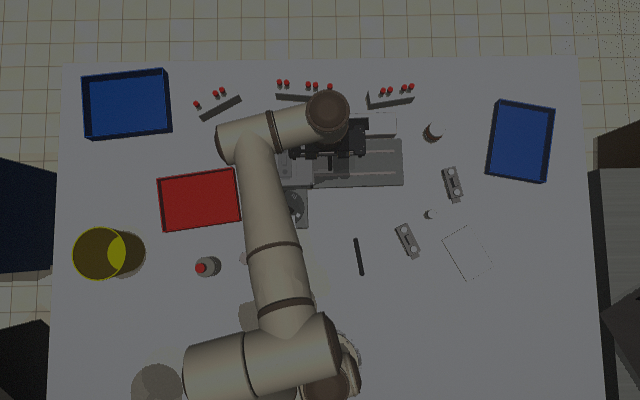

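>>> {"op": "send_rows", "data": {"deltas": [[0,-0.36,-0.9,0],[0,0,-1,0],[0,0,-1,0],[0,0,-1,0],[0,0,-0.9,0]]}}

```text
time: 2.53
tcp_pos: [0.617, -0.0284, 0.0851]
orientation: [3.141, 0.025, -3.124]
ft_force: [1.4, -0.4, 0.8]
finger_gap: 0.0438
```

>>> {"op": "send_rows", "data": {"deltas": [[0,0,-0.8,0],[0,0,0,0]]}}

```text
time: 2.7
tcp_pos: [0.611, -0.0319, 0.055]
orientation: [-3.141, 0.013, -3.129]
ft_force: [-1.2, 0.3, -0.0]
finger_gap: 0.0434
```

>>> {"op": "send_rows", "data": {"deltas": [[0,0,0,0],[0,0,0,0],[0,0,0,0],[0,0,0,0]], "claw": 1}}

```text
time: 3.03
tcp_pos: [0.6113, -0.0343, 0.0588]
orientation: [-3.142, 0.016, -3.132]
ft_force: [-0.5, 3.4, -1.5]
finger_gap: 0.0244
```

>>> {"op": "send_rows", "data": {"deltas": [[0,0.3,-0.2,0],[0,0,-0.1,0],[0,0,0,0],[0,0,0,0]]}}

```text
time: 3.37
tcp_pos: [0.6136, -0.0244, 0.0533]
orientation: [-3.141, 0.024, -3.129]
ft_force: [-0.2, -2.8, -1.2]
finger_gap: 0.0117
```

>>> {"op": "send_rows", "data": {"deltas": [[0,-0.6,0,0],[0.02,-0.9,0,0],[0.02,-0.9,0,0],[0.02,-0.9,0,0],[0.02,-0.9,0,0]]}}

```text
time: 3.78
tcp_pos: [0.616, -0.1442, 0.0533]
orientation: [3.136, 0.024, -3.12]
ft_force: [-0.1, 3.1, 0.4]
finger_gap: 0.0119
```

>>> {"op": "send_rows", "data": {"deltas": [[0.02,-0.9,0,0],[0.02,-0.6,0,0],[0,-0.3,0,0],[0,-0.3,0,0],[0,-0.3,0,0]]}}

```text
time: 4.2
tcp_pos: [0.6176, -0.2198, 0.0533]
orientation: [3.134, 0.025, -3.124]
ft_force: [0.7, 2.4, -0.0]
finger_gap: 0.0113
```

>>> {"op": "send_rows", "data": {"deltas": [[0,-0.3,0,0],[0,-0.2,0,0],[0,-0.2,0,0],[0,-0.2,0,0]]}}

```text
time: 4.53
tcp_pos: [0.6176, -0.2233, 0.0531]
orientation: [3.103, 0.022, -3.123]
ft_force: [-0.5, 18.4, 4.6]
finger_gap: 0.012
```

>>> {"op": "send_rows", "data": {"deltas": [[0,0.3,0,0],[0,0,0,0],[0,0,0,0]], "claw": 0.5}}

```text
time: 4.78
tcp_pos: [0.6183, -0.2117, 0.0538]
orientation: [3.103, 0.022, -3.119]
ft_force: [-0.4, -0.3, -1.1]
finger_gap: 0.0253
```

>>> {"op": "send_rows", "data": {"deltas": [[0,0,0.7,0],[0,0,1,0],[0,0,1,0],[0,0,1,0],[0,0,0.5,0]]}}

```text
time: 5.2
tcp_pos: [0.6139, -0.2137, 0.1782]
orientation: [3.104, 0.009, -3.12]
ft_force: [0.5, 0.8, 0.9]
finger_gap: 0.043
```

>>> {"op": "send_rows", "data": {"deltas": [[0,0.9,0,0],[0,0.9,0,0],[0,0.9,0,0],[0,0.9,0,0],[0,0,0,0]]}}

```text
time: 5.62
tcp_pos: [0.6173, -0.1088, 0.1864]
orientation: [3.11, 0.027, -3.128]
ft_force: [0.3, -0.1, 0.4]
finger_gap: 0.0437
```

```bash
python3 - <<'E'
from h import *
d=snap('wrist','w3.png');t=snap('top','t3.png')
g=d['pixels'].mean(2);P=cloud(d);Z=P[...,2];print(r.get_obs()['tcp_pos'],r.get_obs()['orientation'])
B=(P[...,0]>.5)&(P[...,0]<.7)&(P[...,1]>-.25)&(P[...,1]<.05)
print('handle',rect(d,B&(Z>.06)&(Z<.085)&(g<60),.074)[:2])
print('fin',rect(d,B&(Z>.066)&(Z<.08)&(g>60),.072)[:2],'box',rect(d,B&(Z>.042)&(Z<.08),.048)[:2])
E
```

```text
[ 0.61723658 -0.11140326  0.18619744] [ 3.11044067  0.02595415 -3.12973057]
handle [(0.5455, 0.0309, 81.9, 16, 8), (0.6806, 0.0335, 89.8, 15, 7)]
fin [(0.6215, -0.2099, 1.2, 46, 14), (0.6261, -0.0719, 2.6, 31, 14)] box [(0.6263, -0.0721, 1.1, 96, 41), (0.6268, -0.2144, 0.5, 56, 23)]
```

View pics/w3.png

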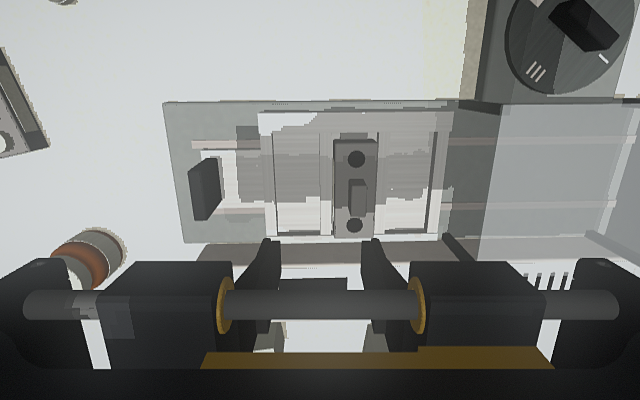

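>>> {"op": "send_rows", "data": {"deltas": [[0.15,0.65,-0.5,0],[0.15,0.65,-0.7,0],[0,0,-0.7,0],[0,0,-0.5,0],[0,0,0,0]]}}

```text
time: 6.13
tcp_pos: [0.6283, -0.0777, 0.1136]
orientation: [3.113, 0.033, -3.136]
ft_force: [0.4, 0.1, -1.1]
finger_gap: 0.0435
```

```bash
cat > m.py <<'E'
from h import *
import sys
# measure fins/caps seen by wrist cam: python m.py name x0 x1 y0 y1
f=sys.argv[1];b=list(map(float,sys.argv[2:6]))
d=snap('wrist',f+'.png');g=d['pixels'].mean(2);P=cloud(d);Z=P[...,2];o=r.get_obs()
B=(P[...,0]>b[0])&(P[...,0]<b[1])&(P[...,1]>b[2])&(P[...,1]<b[3])
print('tcp',o['tcp_pos'].round(4),np.degrees(o['orientation']).round(1),'gap',round(o['finger_gap'],4))
for a in sys.argv[6:]:
    z=float(a);print(z,rect(d,B&(abs(Z-z)<.005),z)[:3])
E
python3 m.py w4 .57 .68 -.12 -.03 .072 .048
```

```text
tcp [ 0.6291 -0.0781  0.115 ] [ 178.4    2.  -179.7] gap 0.0432
0.072 [(0.6257, -0.0714, 0.3, 31, 13)]
0.048 [(0.6262, -0.0716, 1.1, 96, 40)]
```

>>> {"op": "send_rows", "data": {"deltas": [[-0.1,0.22,-0.6,0.2],[0,0,-0.7,0],[0,0,-0.5,0],[0,0,0,0]]}}

```text
time: 6.52
tcp_pos: [0.6302, -0.0762, 0.065]
orientation: [3.116, 0.045, -3.118]
ft_force: [-0.9, -0.7, 0.1]
finger_gap: 0.0435
```

>>> {"op": "send_rows", "data": {"deltas": [[-0.15,0.15,-0.3,0],[0,0,-0.1,0],[0,0,0,0]]}}

```text
time: 6.77
tcp_pos: [0.6278, -0.0734, 0.0557]
orientation: [3.117, 0.051, -3.119]
ft_force: [0.2, 0.6, 0.7]
finger_gap: 0.0436
```

>>> {"op": "send_rows", "data": {"deltas": [[0,0,0,0],[0,0,0,0],[0,0,0,0],[0,0,0,0],[0,0,0,0]], "claw": 1}}

```text
time: 7.18
tcp_pos: [0.63, -0.0736, 0.0595]
orientation: [3.117, 0.057, -3.119]
ft_force: [0.6, -0.8, 0.8]
finger_gap: 0.0183
```

>>> {"op": "send_rows", "data": {"deltas": [[-0.1,0.05,-0.15,0],[0,0,0,0]]}}

```text
time: 7.35
tcp_pos: [0.6303, -0.0719, 0.0583]
orientation: [3.118, 0.065, -3.117]
ft_force: [-0.4, 0.2, -1.3]
finger_gap: 0.0138
```

>>> {"op": "send_rows", "data": {"deltas": [[0,0,0.3,0],[0,0,0.3,0],[0.1,0,0.2,0]]}}

```text
time: 7.6
tcp_pos: [0.6223, -0.0718, 0.0757]
orientation: [3.116, 0.04, -3.121]
ft_force: [-3.2, -0.2, -10.3]
finger_gap: 0.0139
```

```bash
python3 - <<'E'
from h import *
d=snap('wrist','w5.png');P=cloud(d);print(r.get_obs()['tcp_pos'],r.get_obs()['orientation'])
s=snap('side','s5.png')
cv2.imwrite('pics/s5c.png',cv2.resize(s['pixels'][150:260,220:440,::-1],None,fx=3.5,fy=3.5))
E
```

```text
[ 0.62376563 -0.07181065  0.07652548] [ 3.11567735  0.04257735 -3.12057166]
```

View pics/w5.png

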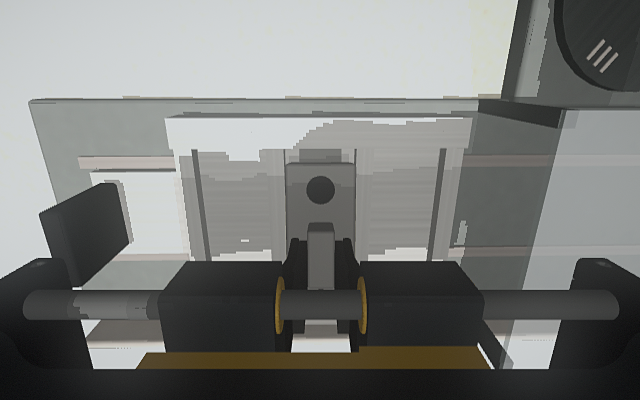

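View pics/s5c.png

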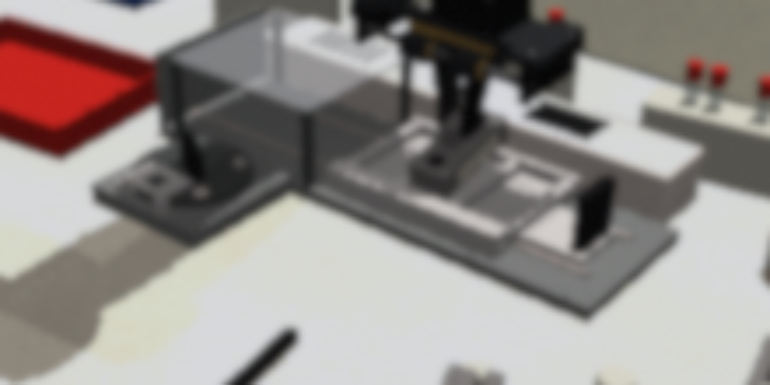

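```bash
cat > tilt.py <<'E'
from h import *
import sys
# fit plane to cassette top face in wrist view pixels box u0 u1 v0 v1
a=list(map(int,sys.argv[1:5]));d=snap('wrist',sys.argv[5] if len(sys.argv)>5 else None);P=cloud(d)[a[2]:a[3],a[0]:a[1]].reshape(-1,3)
c=np.median(P,0);A=np.c_[P[:,:2]-c[:2],np.ones(len(P))]
for _ in range(6):
    k=np.linalg.lstsq(A,P[:,2],rcond=None)[0];e=abs(A@k-P[:,2]);m=e<max(.001,np.median(e)*2.5);A,P=A[m],P[m]
print('c',c.round(4),'slope x,y deg',np.degrees(np.arctan(k[:2])).round(1),'tcp',r.get_obs()['tcp_pos'].round(4))
E
python3 tilt.py 296 306 168 225; python3 tilt.py 292 350 168 218
```

```text
c [ 0.5971 -0.083   0.0592] slope x,y deg [13.  5.] tcp [ 0.6262 -0.0717  0.0772]
c [ 0.5961 -0.072   0.0593] slope x,y deg [12.8  1.6] tcp [ 0.6266 -0.0717  0.0774]
```

>>> {"op": "send_rows", "data": {"deltas": [[0.2,0,-0.1,0],[0.25,0,0,0],[0.2,0,0.1,0]]}}

```text
time: 8.05
tcp_pos: [0.6479, -0.0719, 0.0797]
orientation: [3.117, 0.05, -3.118]
ft_force: [-12.3, 0.8, 0.9]
finger_gap: 0.0134
```

>>> {"op": "send_rows", "data": {"deltas": [[0.05,0,0.3,0],[0,0,0.4,0]]}}

```text
time: 8.22
tcp_pos: [0.651, -0.072, 0.1001]
orientation: [3.118, 0.048, -3.118]
ft_force: [-0.4, 0.7, -0.9]
finger_gap: 0.0137
```

```bash
python3 tilt.py 296 345 168 215 w6.png
```

```text
c [ 0.6195 -0.0726  0.0831] slope x,y deg [11.   1.6] tcp [ 0.6531 -0.0721  0.1036]
```

View pics/w6.png

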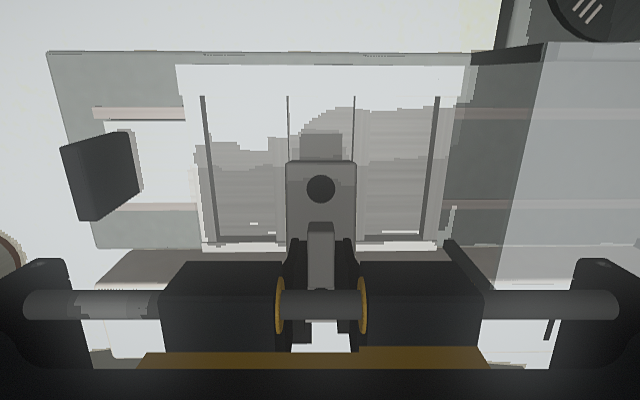

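>>> {"op": "send_rows", "data": {"deltas": [[0,0,0.9,0],[0,0.2,1,0],[-0.3,0.9,0.5,0],[-0.3,0.95,0,0],[-0.3,0.95,0,0]]}}

```text
time: 8.68
tcp_pos: [0.6369, 0.0158, 0.1856]
orientation: [3.119, 0.077, -3.124]
ft_force: [-0.2, 0.9, -1.6]
finger_gap: 0.0135
```

>>> {"op": "send_rows", "data": {"deltas": [[-0.3,0.95,0,0],[-0.3,0.95,0,0],[-0.3,0.95,0,0],[-0.3,0.95,0,0],[-0.3,0.95,0,0]]}}

```text
time: 9.1
tcp_pos: [0.5996, 0.1674, 0.1958]
orientation: [3.112, 0.104, -3.125]
ft_force: [0.5, -0.0, -1.2]
finger_gap: 0.0136
```

>>> {"op": "send_rows", "data": {"deltas": [[-0.3,0.95,0,0],[-0.3,0.95,0,0],[-0.3,0.95,0,0],[-0.3,0.95,0,0],[-0.3,0.95,0,0]]}}

```text
time: 9.52
tcp_pos: [0.5594, 0.3225, 0.2045]
orientation: [3.099, 0.124, -3.124]
ft_force: [0.4, 0.2, -1.8]
finger_gap: 0.0141
```

>>> {"op": "send_rows", "data": {"deltas": [[-0.6,0.7,-0.2,0],[-0.6,0.7,-0.6,0],[-0.2,0.2,-1,0],[0,0,-1,0],[0,0,-0.8,0]]}}

```text
time: 9.93
tcp_pos: [0.5237, 0.3921, 0.1098]
orientation: [3.068, 0.157, -3.115]
ft_force: [-0.9, -0.6, -1.8]
finger_gap: 0.0136
```

>>> {"op": "send_rows", "data": {"deltas": [[0,0,-0.6,0],[0,0,-0.3,0]]}}

```text
time: 10.1
tcp_pos: [0.5242, 0.3947, 0.0806]
orientation: [3.067, 0.158, -3.112]
ft_force: [-0.1, -0.6, -1.4]
finger_gap: 0.0139
```

>>> {"op": "send_rows", "data": {"deltas": [[-0.3,0,-0.5,0],[0,-0.2,-0.4,0],[0,0,0,0]]}}

```text
time: 10.35
tcp_pos: [0.5203, 0.3951, 0.0563]
orientation: [3.056, 0.17, -3.11]
ft_force: [-0.5, -0.8, -0.7]
finger_gap: 0.0138
```

```bash
python3 tilt.py 296 345 168 215 w7.png;python3 -c "
from h import *;print(r.get_obs())"
```

```text
c [0.49   0.3949 0.0377] slope x,y deg [14.4  5.8] tcp [0.5203 0.3954 0.0571]
{'time': 10.4, 'qpos': array([ 0.93252628,  0.50663445, -0.32687192,  0.14731729, -0.56942137,
       -2.58228324]), 'dq': array([-0.00029218, -0.01282725,  0.00752116, -0.00886901, -0.02564419,
        0.00412509]), 'effort': array([-1.40954875e-01, -4.04008412e+01,  1.39559698e+01,  3.04963410e+00,
        3.42896059e-01, -1.18060285e-02]), 'tcp_pos': array([0.52034046, 0.39539284, 0.05710136]), 'orientation': array([ 3.05619849,  0.16985934, -3.11035982]), 'ft_force': array([-0.33559334,  0.33770287, -0.34694619]), 'ft_torque': array([-0.21989127,  0.32865565, -0.03640346]), 'finger_gap': 0.013807570646989776}
```

View pics/w7.png

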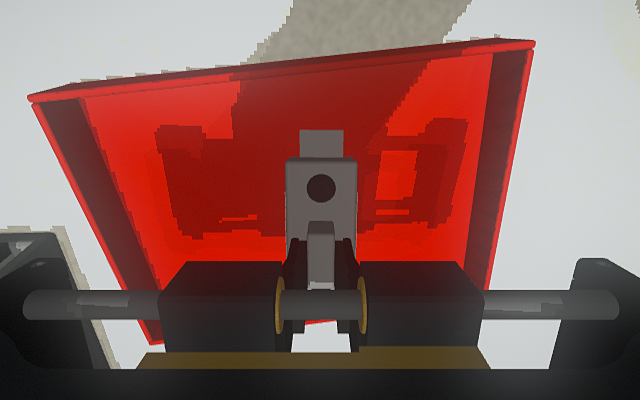

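>>> {"op": "send_rows", "data": {"deltas": [[0,0,0,0],[0,0,0,0],[0,0,0,0],[0,0,0.1,0]], "claw": 0.5}}

```text
time: 10.73
tcp_pos: [0.5228, 0.3978, 0.0644]
orientation: [3.051, 0.175, -3.111]
ft_force: [-0.5, 0.1, -0.1]
finger_gap: 0.0329
```

>>> {"op": "send_rows", "data": {"deltas": [[0,0,0.6,0],[0,0,0.9,0],[0,0,1,0],[0,0,1,0],[0,0,0.6,0]]}}

```text
time: 11.15
tcp_pos: [0.5207, 0.3948, 0.1899]
orientation: [3.058, 0.168, -3.111]
ft_force: [0.7, 0.2, 0.8]
finger_gap: 0.0431
```

```bash
python3 m.py w8 .4 .6 .27 .5 .054 .03;python3 m.py w9 .35 .55 .05 .2 .055 .029
```

```text
tcp [0.5222 0.3963 0.194 ] [ 175.    10.  -178.2] gap 0.0436
0.054 [(0.5252, 0.398, 0.9, 30, 14)]
0.03 [(0.5255, 0.3977, 0.5, 96, 40), (0.4291, 0.388, 83.8, 235, 59), (0.5904, 0.4199, -82.1, 164, 10)]
tcp [0.5216 0.3959 0.1915] [ 175.     9.9 -178.3] gap 0.0433
0.055 [(0.5388, 0.1973, -54.6, 11, 3)]
0.029 [(0.4928, 0.1519, -20.1, 103, 36), (0.5396, 0.1965, -63.1, 9, 3), (0.4404, 0.1561, 0.0, 0, 0)]
```

View pics/w8.png

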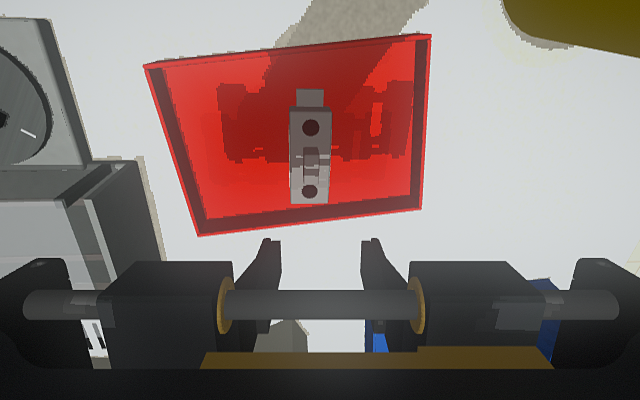

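>>> {"op": "send_rows", "data": {"deltas": [[0.1,-0.95,0,0],[0.1,-0.95,0,0],[0.1,-0.95,0,0],[0.1,-0.95,0,0],[0.1,-0.95,0,0]]}}

```text
time: 11.67
tcp_pos: [0.5353, 0.2537, 0.1922]
orientation: [3.051, 0.174, -3.104]
ft_force: [-0.3, -0.0, -0.3]
finger_gap: 0.0433
```

>>> {"op": "send_rows", "data": {"deltas": [[0.1,-0.95,0,0],[0.1,-0.95,0,0],[0.1,-0.95,0,0],[0.1,-0.95,0,0],[0.1,-0.95,0,0]]}}

```text
time: 12.08
tcp_pos: [0.5476, 0.1034, 0.1909]
orientation: [3.051, 0.171, -3.102]
ft_force: [0.0, 1.6, -0.1]
finger_gap: 0.0437
```

>>> {"op": "send_rows", "data": {"deltas": [[0,-0.95,0,0],[0,-0.95,0,0],[0,-0.95,0,0],[0,-0.95,0,0],[0,-0.95,0,0]]}}

```text
time: 12.5
tcp_pos: [0.5449, -0.0464, 0.1898]
orientation: [3.051, 0.168, -3.102]
ft_force: [1.0, 0.3, -0.3]
finger_gap: 0.0434
```

>>> {"op": "send_rows", "data": {"deltas": [[0,-0.95,0,0.4],[0,-0.95,0,0.4],[0,-0.95,0,0.4],[0,-0.95,0,0.4],[0,-0.95,0,0.4]]}}

```text
time: 12.92
tcp_pos: [0.5414, -0.1953, 0.1888]
orientation: [3.048, 0.167, -2.884]
ft_force: [0.7, 0.2, 0.1]
finger_gap: 0.0434
```

>>> {"op": "send_rows", "data": {"deltas": [[0.7,-0.1,0,-0.6],[0.7,-0.1,0,-0.6],[0.7,-0.1,0,-0.6],[0.5,-0.1,0,-0.5],[0,0,0,0]]}}

```text
time: 13.33
tcp_pos: [0.6192, -0.2164, 0.1863]
orientation: [3.047, 0.163, 3.136]
ft_force: [0.8, 0.2, -0.1]
finger_gap: 0.0435
```

```bash
python3 m.py w10 .5 .7 -.27 -.1 .074
```

```text
tcp [ 0.6178 -0.2161  0.1861] [174.5   9.2 179.8] gap 0.0435
0.074 [(0.6207, -0.2114, 0.7, 47, 12)]
```

>>> {"op": "send_rows", "data": {"deltas": [[0,0.15,-0.8,0.2],[0,0,-1,0],[0,0,-1,0],[0,0,-1,0],[0,0,-0.5,0]]}}

```text
time: 13.8
tcp_pos: [0.6164, -0.2109, 0.0592]
orientation: [3.049, 0.172, -3.116]
ft_force: [0.7, 0.2, -1.0]
finger_gap: 0.0432
```

>>> {"op": "send_rows", "data": {"deltas": [[0,0,0,0],[0,0,0,0],[0,0,0,0],[0,0,0,0],[0,0,0,0]], "claw": 1}}

```text
time: 14.22
tcp_pos: [0.6123, -0.21, 0.0583]
orientation: [3.047, 0.166, -3.114]
ft_force: [-0.4, 0.2, -0.0]
finger_gap: 0.0181
```

>>> {"op": "send_rows", "data": {"deltas": [[0,0,-0.1,0],[0,0,0,0],[0,0,0,0],[0,0,0,0],[0,0,0,0]]}}

```text
time: 14.63
tcp_pos: [0.6133, -0.2104, 0.0582]
orientation: [3.048, 0.171, -3.114]
ft_force: [0.0, -0.4, -2.8]
finger_gap: 0.0123
```

>>> {"op": "send_rows", "data": {"deltas": [[0.4,0,0,0],[0.4,0,0,0],[0.4,0,0,0]]}}

```text
time: 14.88
tcp_pos: [0.6149, -0.21, 0.0576]
orientation: [3.034, 0.093, -3.11]
ft_force: [-25.3, 0.4, 15.4]
finger_gap: 0.0126
```

>>> {"op": "send_rows", "data": {"deltas": [[0.4,0,0,0],[0.4,0,0,0],[0.4,0,0,0]]}}

```text
time: 15.13
tcp_pos: [0.6158, -0.2099, 0.0574]
orientation: [3.019, 0.014, -3.106]
ft_force: [-23.2, -0.5, 12.6]
finger_gap: 0.0128
```

>>> {"op": "send_rows", "data": {"deltas": [[0,0,0,0],[0,0,0,0],[0,0,0.1,0],[0,0,0.5,0],[0,0,0.9,0]], "claw": 0}}

```text
time: 15.55
tcp_pos: [0.6118, -0.2095, 0.0994]
orientation: [3.016, 0.003, -3.107]
ft_force: [-0.3, 0.3, -0.3]
finger_gap: 0.0386
```

>>> {"op": "send_rows", "data": {"deltas": [[0,0,0.2,1],[0,0,0,1],[0,0,0,1],[0,0,0,1],[0,0,0,1]]}}

```text
time: 15.97
tcp_pos: [0.6211, -0.2104, 0.1173]
orientation: [3.03, 0.027, -2.558]
ft_force: [0.1, 0.4, 0.5]
finger_gap: 0.0713
```

>>> {"op": "send_rows", "data": {"deltas": [[0,0,0,1],[0,0,0,1],[0,0,0,1],[0,0,0,1],[0,0,0,1]]}}

```text
time: 16.38
tcp_pos: [0.6275, -0.2098, 0.1208]
orientation: [3.042, 0.035, -2.004]
ft_force: [0.2, -1.0, 0.1]
finger_gap: 0.0867
```

>>> {"op": "send_rows", "data": {"deltas": [[0,0,0,1],[0,0,0,1],[0,0,0,1],[0,0,0,1],[0,0,0,1]]}}

```text
time: 16.8
tcp_pos: [0.6337, -0.2087, 0.1237]
orientation: [3.056, 0.035, -1.45]
ft_force: [0.3, 0.4, 0.2]
finger_gap: 0.0868
```

```bash
python3 m.py w11 .5 .7 -.27 -.1 .074
```

```text
tcp [ 0.634  -0.2084  0.1238] [175.1   2.  -82.8] gap 0.0868
0.074 [(0.6225, -0.2122, 1.2, 46, 13)]
```

View pics/w11.png

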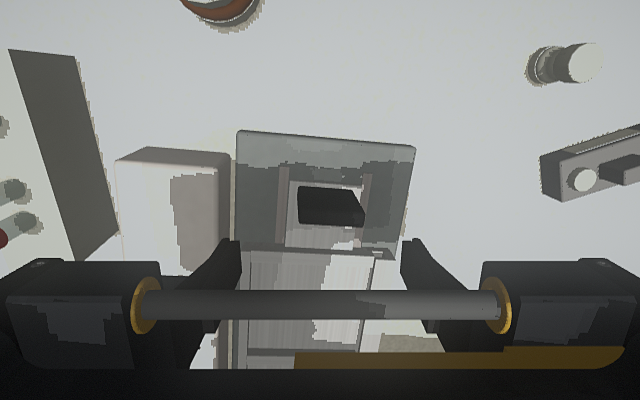

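>>> {"op": "send_rows", "data": {"deltas": [[-0.5,-0.15,-0.2,-0.9],[-0.4,0,-0.6,0],[0,0,-0.9,0],[0,0,-0.5,0],[0,0,0,0]]}}

```text
time: 17.27
tcp_pos: [0.6122, -0.2119, 0.0601]
orientation: [3.072, 0.032, -1.551]
ft_force: [-0.9, -0.4, -0.3]
finger_gap: 0.0872
```

>>> {"op": "send_rows", "data": {"deltas": [[-0.4,0,0,0],[-0.4,0,0,0],[-0.4,0,0,0]]}}

```text
time: 17.52
tcp_pos: [0.6008, -0.212, 0.0607]
orientation: [3.128, 0.025, -1.552]
ft_force: [26.7, -0.5, -23.4]
finger_gap: 0.0868
```

>>> {"op": "send_rows", "data": {"deltas": [[0.3,0,0.2,0],[0,0,0.9,-0.8],[0,0,1,-1],[0,0,1,-1],[0,-0.5,0,-1]], "claw": 0.5}}

```text
time: 17.93
tcp_pos: [0.6181, -0.2243, 0.161]
orientation: [-3.14, 0.028, -1.969]
ft_force: [1.4, -1.7, 0.5]
finger_gap: 0.0613
```

>>> {"op": "send_rows", "data": {"deltas": [[-0.3,-0.8,0,-1],[-0.3,-0.8,0,-1],[-0.3,-0.8,0,-1],[-0.3,-0.8,0,-1],[-0.3,-0.8,0,-1]]}}

```text
time: 18.35
tcp_pos: [0.5805, -0.3466, 0.1741]
orientation: [-3.118, 0.039, -2.518]
ft_force: [0.8, -0.1, 0.4]
finger_gap: 0.0443
```

>>> {"op": "send_rows", "data": {"deltas": [[-0.2,-0.8,0,-1],[0,-0.4,0,-1],[0,0,0,-1],[0,0,0,-0.3],[0,0,0,0]]}}

```text
time: 18.77
tcp_pos: [0.5752, -0.3919, 0.1828]
orientation: [-3.107, 0.05, -2.899]
ft_force: [0.5, -0.4, 0.3]
finger_gap: 0.0438
```

```bash
python3 m.py w12 .45 .65 -.5 -.33 .05 .026
```

```text
tcp [ 0.5754 -0.3919  0.1831] [-178.     2.9 -166. ] gap 0.0436
0.05 [(0.551, -0.409, 13.0, 30, 13), (0.458, -0.3392, 89.4, 16, 15), (0.4562, -0.3459, -76.2, 2, 1)]
0.026 [(0.5517, -0.4091, 13.4, 95, 40), (0.4655, -0.3319, 0.0, 0, 0), (0.4638, -0.3389, 0.0, 0, 0)]
```

View pics/w12.png

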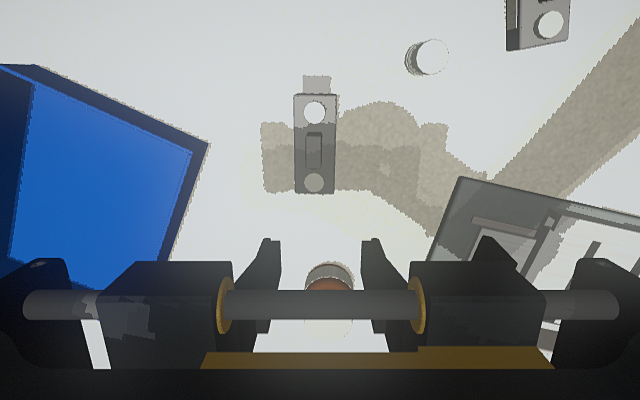

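>>> {"op": "send_rows", "data": {"deltas": [[-0.4,-0.3,-0.5,-0.1],[-0.4,-0.27,-0.8,0],[0,0,-0.9,0],[0,0,-0.7,0],[0,0,-0.4,0]]}}

```text
time: 19.23
tcp_pos: [0.5568, -0.4107, 0.0915]
orientation: [-3.093, 0.067, -2.901]
ft_force: [-0.5, -0.3, 0.4]
finger_gap: 0.0435
```

```bash
python3 m.py w13 .45 .65 -.5 -.36 .05 .026
```

```text
tcp [ 0.5558 -0.4098  0.0891] [-177.4    3.6 -166.2] gap 0.0434
0.05 [(0.5504, -0.4096, 13.4, 31, 14)]
0.026 [(0.5508, -0.4095, 13.3, 96, 40)]
```

>>> {"op": "send_rows", "data": {"deltas": [[-0.2,0,-0.6,0],[-0.05,0,-0.7,0],[0,0,-0.5,0],[0,0,-0.1,0]]}}

```text
time: 19.62
tcp_pos: [0.5519, -0.4101, 0.0349]
orientation: [-3.09, 0.069, -2.897]
ft_force: [-0.4, -0.1, -0.5]
finger_gap: 0.0436
```

>>> {"op": "send_rows", "data": {"deltas": [[0,0,-0.1,0],[0,0,0,0],[0,0,0,0],[0,0,0,0],[0,0,0,0]], "claw": 1}}

```text
time: 20.03
tcp_pos: [0.5557, -0.4109, 0.0368]
orientation: [-3.085, 0.075, -2.893]
ft_force: [-1.4, -0.2, -0.1]
finger_gap: 0.0179
```

>>> {"op": "send_rows", "data": {"deltas": [[0,0,0,0],[0,0,0,0]]}}

```text
time: 20.2
tcp_pos: [0.5561, -0.4109, 0.0381]
orientation: [-3.084, 0.076, -2.893]
ft_force: [0.1, 0.7, -2.3]
finger_gap: 0.014
```

>>> {"op": "send_rows", "data": {"deltas": [[0,0,0.5,0],[0,0,0.9,0],[0,0,1,0],[0,0,1,0],[0,0.5,0.5,-0.5]]}}

```text
time: 20.62
tcp_pos: [0.5506, -0.3949, 0.1514]
orientation: [-3.095, 0.064, -2.951]
ft_force: [1.7, -1.0, -1.0]
finger_gap: 0.0139
```

>>> {"op": "send_rows", "data": {"deltas": [[0,0.9,0,-0.6],[0,0.9,0,-0.6],[0,0.9,0,-0.5],[0,0.9,0,0],[0,0.9,0,0]]}}

```text
time: 21.03
tcp_pos: [0.5516, -0.2597, 0.1582]
orientation: [-3.089, 0.076, 3.136]
ft_force: [0.7, 0.6, -1.2]
finger_gap: 0.0138
```

>>> {"op": "send_rows", "data": {"deltas": [[0,0.9,0,0],[0,0.4,0,0],[0,0,0,0]]}}

```text
time: 21.28
tcp_pos: [0.5503, -0.2144, 0.1584]
orientation: [-3.091, 0.076, 3.14]
ft_force: [-1.0, -0.2, -1.5]
finger_gap: 0.0137
```

```bash
python3 m.py w14 .56 .7 -.27 -.12 .074; python3 tilt.py 296 345 168 180
```

```text
tcp [ 0.5503 -0.2152  0.1584] [-177.1    4.3  179.9] gap 0.0138
0.074 []
c [ 0.5059 -0.2153  0.1482] slope x,y deg [-14.8   1.5] tcp [ 0.5505 -0.2162  0.1585]
```

View pics/w14.png

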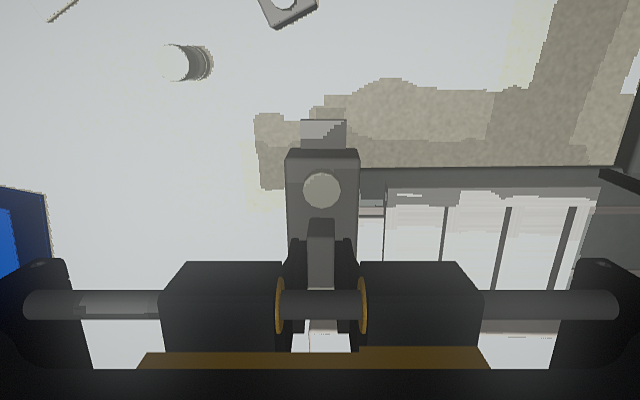

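```bash
python3 tilt.py 289 301 158 230;python3 tilt.py 342 355 158 230
```

```text
c [ 0.5185 -0.2305  0.1474] slope x,y deg [0.4 0.2] tcp [ 0.5506 -0.217   0.1584]
c [ 0.5185 -0.2025  0.1468] slope x,y deg [ 0.1 -0.4] tcp [ 0.5506 -0.2174  0.1583]
```

>>> {"op": "send_rows", "data": {"deltas": [[0.4,0.15,0,0],[0,0,-0.6,0],[0,0,-0.6,0],[0,0,-0.3,0]]}}

```text
time: 21.82
tcp_pos: [0.5678, -0.2168, 0.1152]
orientation: [-3.088, 0.086, 3.132]
ft_force: [-0.3, -0.6, -1.9]
finger_gap: 0.014
```

>>> {"op": "send_rows", "data": {"deltas": [[0,0,-0.15,0],[0,0,-0.15,0]]}}

```text
time: 21.98
tcp_pos: [0.5649, -0.2188, 0.1061]
orientation: [-3.086, 0.075, 3.131]
ft_force: [-14.0, 1.0, 21.1]
finger_gap: 0.0141
```

```bash
python3 tilt.py 289 301 158 230;python3 tilt.py 342 355 158 230
```

```text
c [ 0.5338 -0.2332  0.0927] slope x,y deg [ 6.3 -0.6] tcp [ 0.5644 -0.2188  0.1055]
c [ 0.5336 -0.204   0.0908] slope x,y deg [ 6.8 -3.1] tcp [ 0.5647 -0.2187  0.106 ]
```

>>> {"op": "send_rows", "data": {"deltas": [[0,0.05,-0.25,0],[0,0,-0.2,0]]}}

```text
time: 22.25
tcp_pos: [0.5602, -0.2197, 0.0979]
orientation: [-3.083, 0.066, 3.129]
ft_force: [-10.0, 1.4, 11.9]
finger_gap: 0.0136
```

```bash
python3 tilt.py 289 301 158 230;python3 tilt.py 342 355 158 230
```

```text
c [ 0.5315 -0.235   0.08  ] slope x,y deg [17.  -2.9] tcp [ 0.5599 -0.2199  0.0973]
c [ 0.5313 -0.205   0.0777] slope x,y deg [17.7 -5. ] tcp [ 0.56   -0.2199  0.0975]
```

>>> {"op": "send_rows", "data": {"deltas": [[0,0,0.4,0],[0,0.2,0.8,0],[0,0.8,0.9,0],[0.3,0.8,0.3,0],[0,0,0,0]]}}

```text
time: 22.77
tcp_pos: [0.5689, -0.1681, 0.1738]
orientation: [-3.083, 0.065, 3.121]
ft_force: [1.0, 0.2, -1.5]
finger_gap: 0.0136
```

```bash
python3 tilt.py 289 301 158 230 w15.png;python3 tilt.py 342 355 158 230
python3 - <<'E'
from h import *
for n in ['wrist','top']:
    d=snap(n);P=cloud(d);Z=P[...,2]
    for y0 in (-.16,-.1,-.08,-.05,-.03):
        B=(abs(P[...,1]-y0)<.01)&(P[...,0]>.52)&(P[...,0]<.71)
        h=[]
        for x in np.arange(.53,.70,.003):
            m=B&(abs(P[...,0]-x)<.0015); h.append('%d'%(np.median(Z[m])*1000) if m.sum()>2 else '-')
        print(n,y0,' '.join(h))
E
```

```text
c [ 0.5403 -0.183   0.156 ] slope x,y deg [17.5 -1.5] tcp [ 0.5681 -0.1692  0.1733]
c [ 0.54   -0.1541  0.1541] slope x,y deg [16.9 -5.7] tcp [ 0.5668 -0.1698  0.1718]
wrist -0.16 254 256 274 266 154 155 156 158 200 185 184 185 187 188 219 220 - - 175 169 168 - - - 181 180 174 174 - - - - - - - - - - - - - - - - - - - - - - - - - - - - -
wrist -0.1 250 252 271 269 0 6 13 13 25 36 36 36 36 36 36 31 31 31 31 30 31 30 31 31 30 30 30 31 30 30 31 31 30 29 30 31 31 31 31 31 31 30 22 21 21 - - - - - - - - - - - -
wrist -0.08 247 250 252 252 251 248 247 245 241 242 240 239 237 37 36 - 21 21 21 21 21 21 21 21 21 21 21 21 21 21 21 21 21 21 21 21 21 21 21 21 21 21 21 21 21 - - - - - - - - - - - -
wrist -0.05 0 0 0 0 0 10 13 13 29 36 36 36 36 36 34 31 30 30 30 28 30 30 27 30 29 30 30 30 30 30 28 30 30 26 30 29 28 27 30 28 29 30 22 21 21 - - - - - - - - - - - -
wrist -0.03 0 0 0 0 0 11 13 14 33 36 36 36 36 36 - 21 21 21 21 21 21 21 21 21 21 21 21 21 21 21 21 21 21 21 21 21 21 21 21 21 21 21 21 21 21 21 21 21 21 27 33 33 - - - - -
top -0.16 258 533 212 537 535 536 536 538 537 538 538 538 536 534 536 534 530 530 530 - - - - - - - - - - - - - - - - - - - - - - - - - - - - - - - - - - - - - -
top -0.1 507 391 509 509 511 261 511 511 510 510 509 509 506 505 502 499 497 492 - - - - - - - - - - - - - - - - - - - - - - - - - - - - - - - - - - - - - - -
top -0.08 275 279 509 508 509 509 508 509 39 509 507 505 504 503 500 498 494 489 484 - - - - - - - - - - - - - - - - - - - - - - - - - - - - - - - - - - - - - 27
top -0.05 505 508 507 509 509 509 508 507 506 505 506 505 502 500 498 495 490 - - - - - - - - - - - - - - - - - - - - - - - - - - - - - - - - - - - - - - - 39
top -0.03 507 509 509 511 509 512 510 511 510 507 508 506 503 501 498 497 495 488 486 - - - - - - - - - - - - - - - - - - - - - - - - - - - - - - - - - - - - - 38
```

View pics/w15.png

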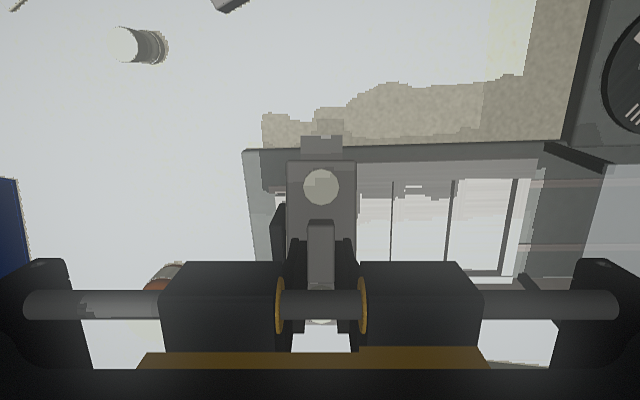

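```bash
python3 - <<'E'
from h import *
d=snap('wrist');P=cloud(d);Z=P[...,2]
for x in (.60,.625):
    m=(abs(P[...,0]-x)<.01)&(abs(Z-.031)<.003)&(P[...,1]<.05)&(P[...,1]>-.2)
    y=np.sort(P[m][:,1]);s=np.split(y,np.where(np.diff(y)>.006)[0]+1)
    print(x,[(round(q[0],4),round(q[-1],4)) for q in s if len(q)>5])
# lip inner edge: per y, max x of points z .033-.040
for y0 in (-.105,-.095,-.085,-.075,-.065,-.04,-.03,-.02,-.01):
    m=(abs(P[...,1]-y0)<.004)&(abs(Z-.037)<.0025)&(P[...,0]<.6)&(P[...,0]>.54)
    w=(abs(P[...,1]-y0)<.004)&(Z<.024)&(Z>.019)&(P[...,0]<.72)&(P[...,0]>.65)
    print(y0,m.sum(),np.percentile(P[m][:,0],[3,97]).round(4) if m.sum()>5 else '', P[w][:,0].max().round(4) if w.sum() else '')
E
```

```text
0.6 [(np.float64(-0.1079), np.float64(-0.0967)), (np.float64(-0.0521), np.float64(-0.0404)), (np.float64(0.0034), np.float64(0.0157))]
0.625 [(np.float64(-0.1075), np.float64(-0.0962)), (np.float64(-0.0517), np.float64(-0.0401)), (np.float64(0.0042), np.float64(0.0161))]
-0.105 177 [0.5543 0.5718] 0.6578
-0.095 180 [0.5539 0.5717] 0.6574
-0.085 172 [0.5538 0.5709] 0.6577
-0.075 181 [0.5535 0.571 ] 0.6575
-0.065 186 [0.5534 0.5708] 0.6573
-0.04 190 [0.553  0.5703] 
-0.03 187 [0.5528 0.5702] 0.6774
-0.02 191 [0.5523 0.5695] 0.6773
-0.01 188 [0.5522 0.5694] 0.6767
```

```bash
cat > tip.py <<'E'
from h import *
import sys
# tab tip of the held cassette from wrist cloud; target bay origin x,y as args
bx,by=map(float,sys.argv[1:3])
d=snap('wrist',sys.argv[3] if len(sys.argv)>3 else None);P=cloud(d);o=r.get_obs();t=o['tcp_pos']
cz=[]
for u0,u1 in ((289,301),(342,355)): cz.append(P[165:225,u0:u1].reshape(-1,3))
Q=np.vstack(cz);k=np.linalg.lstsq(np.c_[Q[:,:2],np.ones(len(Q))],Q[:,2],rcond=None)[0]
for _ in range(5):
    e=abs(np.c_[Q[:,:2],np.ones(len(Q))]@k-Q[:,2]);Q=Q[e<max(.001,2*np.median(e))];k=np.linalg.lstsq(np.c_[Q[:,:2],np.ones(len(Q))],Q[:,2],rcond=None)[0]
n=np.array([-k[0],-k[1],1]);n/=np.linalg.norm(n);off=n@np.array([0,0,k[2]])
D=P@n-off   # signed distance from top face; tab top at -21 mm
R=P[100:300,270:370].reshape(-1,3);DD=D[100:300,270:370].ravel()
T=R[(abs(DD+.021)<.004)&(R[:,0]<t[0]-.035)&(R[:,0]>t[0]-.09)];B=R[(abs(DD)<.0015)&(R[:,0]<t[0])]
ex=T[T[:,0]<np.percentile(T[:,0],5)+.002]
print('tcp',t.round(4),np.degrees(o['orientation']).round(1),'tilt',np.degrees(np.arctan(k[:2])).round(1),'ntab',len(T))
tip=np.array([np.percentile(T[:,0],3),(T[:,1].min()+T[:,1].max())/2,np.median(ex[:,2])])
print('tab y',T[:,1].min().round(4),T[:,1].max().round(4),'box y',B[:,1].min().round(4),B[:,1].max().round(4),'box front x',np.percentile(B[:,0],2).round(4))
tip[2]-=.0049
print('tip bottom',tip.round(4),'rel bay',(tip-[bx,by,.022]).round(4)*1000,'tcp-tip',(t-tip).round(4))
E
python3 tip.py .629 -.130
```

```text
tcp [ 0.5649 -0.1707  0.1694] [-176.7    3.2  178.6] tilt [16.2 -3.3] ntab 1065
tab y -0.1847 -0.1585 box y -0.1908 -0.1508 box front x 0.5184
tip bottom [ 0.5083 -0.1716  0.1168] rel bay [-120.7  -41.6   94.8] tcp-tip [0.0567 0.001  0.0526]
```

>>> {"op": "send_rows", "data": {"deltas": [[0.5,0.3,0,0.4],[0.6,0.4,-0.2,0],[0.6,0.4,-0.4,0],[0.6,0.35,-0.4,0],[0,0,-0.2,0]]}}

```text
time: 23.48
tcp_pos: [0.6343, -0.1303, 0.1302]
orientation: [-3.083, 0.053, -3.129]
ft_force: [0.4, -0.6, -2.0]
finger_gap: 0.0139
```

```bash
python3 tip.py .629 -.130 w16.png
```

```text
tcp [ 0.6317 -0.1309  0.1287] [-176.6    2.7 -179.3] tilt [16.1 -2.6] ntab 1068
tab y -0.1464 -0.12 box y -0.1514 -0.1113 box front x 0.5876
tip bottom [ 0.5775 -0.1332  0.0776] rel bay [-51.5  -3.2  55.6] tcp-tip [0.0542 0.0022 0.0511]
```

View pics/w16.png

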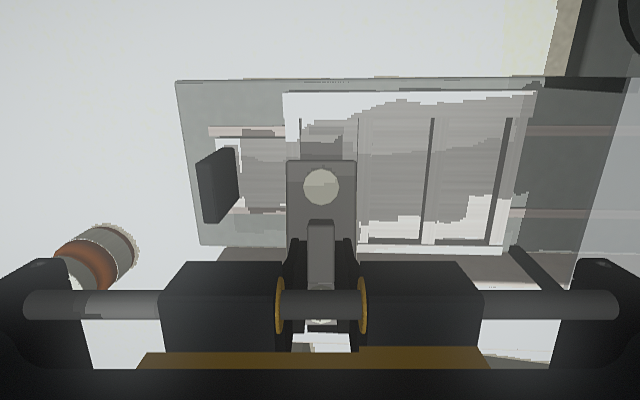

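>>> {"op": "send_rows", "data": {"deltas": [[0,0.08,-0.4,0],[0,0,-0.5,0],[0,0,-0.3,0],[0,0,0,0]]}}

```text
time: 23.87
tcp_pos: [0.6288, -0.1314, 0.0888]
orientation: [-3.082, 0.041, -3.133]
ft_force: [0.7, 0.4, -1.0]
finger_gap: 0.0139
```

```bash
python3 tip.py .629 -.130
```

```text
tcp [ 0.6293 -0.1315  0.0897] [-176.6    2.4 -179.5] tilt [15.4 -2.8] ntab 3174
tab y -0.1645 -0.1044 box y -0.1523 -0.1122 box front x 0.5819
tip bottom [ 0.555  -0.1345  0.0317] rel bay [-74.   -4.5   9.7] tcp-tip [0.0742 0.003  0.0581]
```

>>> {"op": "send_rows", "data": {"deltas": [[0.12,0.1,0,0],[0,0,-0.3,0],[0,0,-0.2,0]]}}

```text
time: 24.17
tcp_pos: [0.6348, -0.1294, 0.0776]
orientation: [-3.082, 0.049, -3.134]
ft_force: [0.4, 0.4, -1.8]
finger_gap: 0.0135
```

```bash
python3 tip.py .629 -.130 w17.png
```

```text
tcp [ 0.6345 -0.1294  0.0766] [-176.6    2.7 -179.6] tilt [15.7 -2.8] ntab 2018
tab y -0.1641 -0.1017 box y -0.1503 -0.1103 box front x 0.5881
tip bottom [ 0.5752 -0.1329  0.0264] rel bay [-53.8  -2.9   4.4] tcp-tip [0.0592 0.0035 0.0502]
```

View pics/w17.png

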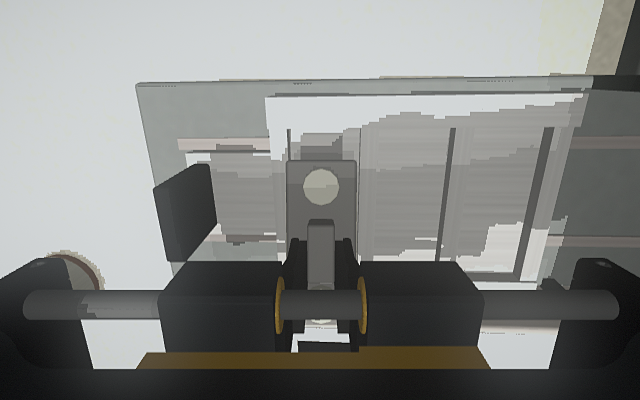

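>>> {"op": "send_rows", "data": {"deltas": [[0,0,-0.1,0],[-0.2,0,0,0.1],[-0.2,0,0,0],[-0.2,0,0,0]]}}

```text
time: 24.55
tcp_pos: [0.619, -0.1293, 0.0751]
orientation: [-3.081, 0.055, -3.12]
ft_force: [7.0, 0.6, 1.5]
finger_gap: 0.0138
```

```bash
python3 tip.py .629 -.130 w18.png
```

```text
tcp [ 0.619  -0.1292  0.0758] [-176.5    3.3 -178.8] tilt [16.5 -2.6] ntab 767
tab y -0.1644 -0.1022 box y -0.1508 -0.1102 box front x 0.5726
tip bottom [ 0.5542 -0.1333  0.0199] rel bay [-74.8  -3.3  -2.1] tcp-tip [0.0647 0.0041 0.0559]
```

View pics/w18.png

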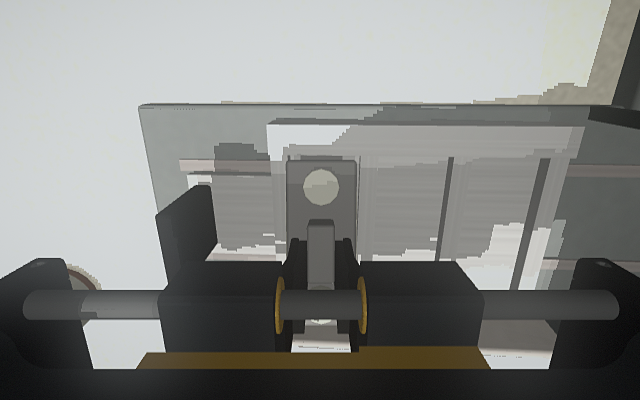

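>>> {"op": "send_rows", "data": {"deltas": [[0.1,0,-0.17,0],[0.15,0,-0.17,0]]}}

```text
time: 24.77
tcp_pos: [0.6262, -0.1294, 0.0681]
orientation: [-3.08, 0.059, -3.12]
ft_force: [-1.4, 0.8, 2.6]
finger_gap: 0.0139
```

>>> {"op": "send_rows", "data": {"deltas": [[0,0,0,0],[0,0,0,0],[0,0,0,0]], "claw": 0.68}}

```text
time: 25.02
tcp_pos: [0.6255, -0.1295, 0.066]
orientation: [-3.08, 0.055, -3.12]
ft_force: [-0.6, -0.0, -0.1]
finger_gap: 0.0248
```

>>> {"op": "send_rows", "data": {"deltas": [[0,0,0.3,0],[0,0,0.7,0],[0,0,1,0],[0,0,1,0],[0,0,0.6,0]]}}

```text
time: 25.43
tcp_pos: [0.6196, -0.1297, 0.1717]
orientation: [-3.081, 0.037, -3.122]
ft_force: [0.7, 0.5, 0.5]
finger_gap: 0.0284
```

```bash
python3 m.py w19 .5 .7 -.17 -.08 .072 .048
```

```text
tcp [ 0.6216 -0.1299  0.1756] [-176.5    2.5 -178.8] gap 0.0279
0.072 [(0.6257, -0.1309, 1.8, 30, 13)]
0.048 [(0.6259, -0.1305, 2.4, 96, 40), (0.6986, -0.0812, 44.6, 4, 1), (0.6989, -0.1142, 2.4, 2, 1)]
```

View pics/w19.png

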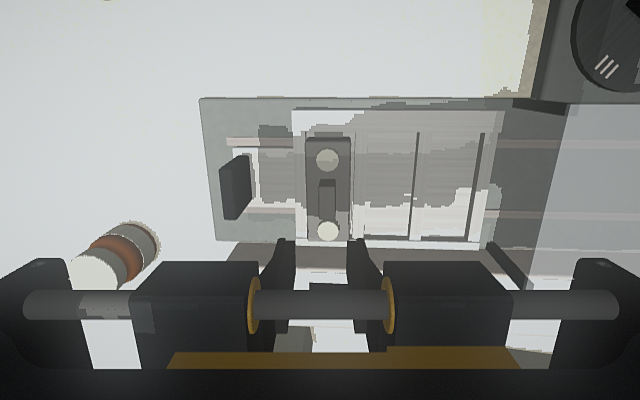

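```bash
cat > flat.py <<'E'
from h import *
import sys
x,y=map(float,sys.argv[1:3]);d=snap('wrist');P=cloud(d)
def med(X,Y): m=(abs(P[...,0]-X)<.004)&(abs(P[...,1]-Y)<.004)&(P[...,2]<.1);return np.median(P[m][:,2]).round(4)
print([[med(x+a,y+b) for b in (-.015,.015)] for a in (-.044,-.02,.02,.044)])
E
python3 flat.py .626 -.1305
```

```text
[[np.float64(0.0465), np.float64(0.0466)], [np.float64(0.0476), np.float64(0.0475)], [np.float64(0.0476), np.float64(0.0476)], [np.float64(0.0473), np.float64(0.0477)]]
```

>>> {"op": "send_rows", "data": {"deltas": [[-0.8,-0.42,0,0.4],[-0.8,-0.42,0,0.4],[-0.8,-0.42,0,0.4],[-0.8,-0.42,0,0.4],[-0.8,-0.42,0,0.4]], "claw": 0.5}}

```text
time: 25.95
tcp_pos: [0.4995, -0.1915, 0.1715]
orientation: [-3.082, 0.042, -2.898]
ft_force: [-0.6, 0.1, -0.6]
finger_gap: 0.0422
```

>>> {"op": "send_rows", "data": {"deltas": [[-0.8,-0.42,0,0.4],[-0.8,-0.42,0,0.4],[-0.8,-0.42,0,0.4],[-0.8,-0.42,0,0.4],[0,0,0,0]]}}

```text
time: 26.37
tcp_pos: [0.3907, -0.2434, 0.1684]
orientation: [-3.089, 0.035, -2.724]
ft_force: [-0.8, -0.3, 0.1]
finger_gap: 0.0435
```

```bash
python3 m.py w20 .25 .5 -.4 -.15 .05 .026
```

```text
tcp [ 0.3926 -0.2433  0.1687] [-176.9    2.1 -156.1] gap 0.0435
0.05 [(0.3753, -0.2619, 24.4, 30, 14), (0.4491, -0.3241, -73.7, 8, 4), (0.4523, -0.341, 16.7, 4, 4)]
0.026 [(0.3752, -0.2616, 24.9, 95, 40), (0.4434, -0.3293, 69.6, 19, 6), (0.453, -0.3214, 0.0, 0, 0)]
```

View pics/w20.png

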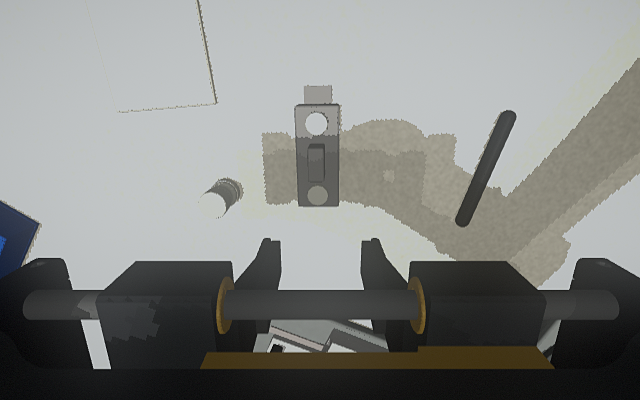

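>>> {"op": "send_rows", "data": {"deltas": [[-0.3,-0.3,-0.5,0.15],[-0.3,-0.3,-0.8,0],[0,0,-0.9,0],[0,0,-0.5,0],[0,0,0,0]]}}

```text
time: 26.83
tcp_pos: [0.3771, -0.2621, 0.0868]
orientation: [-3.083, 0.042, -2.709]
ft_force: [-0.3, 0.9, -0.4]
finger_gap: 0.0434
```

```bash
python3 m.py w21 .25 .5 -.3 -.2 .05 .026
```

```text
tcp [ 0.3779 -0.2623  0.0879] [-176.6    2.5 -155.2] gap 0.0435
0.05 [(0.3749, -0.2622, 25.6, 31, 14)]
0.026 [(0.3749, -0.2617, 24.6, 96, 40)]
```

Aligned; descend to about 0.034 and grip.

>>> {"op": "send_rows", "data": {"deltas": [[-0.1,0,-0.7,0],[-0.05,0,-0.7,0],[0,0,-0.4,0],[0,0,-0.15,0]]}}

```text
time: 27.22
tcp_pos: [0.3809, -0.2632, 0.0326]
orientation: [-3.072, 0.052, -2.704]
ft_force: [-0.4, -0.1, -0.2]
finger_gap: 0.0437
```

>>> {"op": "send_rows", "data": {"deltas": [[0,0,-0.05,0],[0,0,0,0],[0,0,0,0],[0,0,0,0],[0,0,0,0]], "claw": 1}}

```text
time: 27.63
tcp_pos: [0.3849, -0.2634, 0.0344]
orientation: [-3.068, 0.056, -2.701]
ft_force: [-2.0, 1.4, 1.7]
finger_gap: 0.0182
```

>>> {"op": "send_rows", "data": {"deltas": [[0,0,0,0],[0,0,0,0]]}}

```text
time: 27.8
tcp_pos: [0.3853, -0.2634, 0.0354]
orientation: [-3.067, 0.058, -2.701]
ft_force: [-0.1, 1.1, -1.6]
finger_gap: 0.0135
```

>>> {"op": "send_rows", "data": {"deltas": [[0,0,0.5,0],[0,0,0.9,0],[0,0,1,0],[0,0,1,0],[0.5,0.1,0.6,-0.4]]}}

```text
time: 28.22
tcp_pos: [0.3927, -0.2589, 0.1551]
orientation: [-3.078, 0.047, -2.748]
ft_force: [0.6, 0.2, -2.0]
finger_gap: 0.0138
```

>>> {"op": "send_rows", "data": {"deltas": [[0.8,0.2,0,-0.7],[0.8,0.2,0,-0.7],[0.8,0.2,0,-0.7],[0.8,0.2,0,-0.7],[0.8,0.2,0,-0.7]]}}

```text
time: 28.63
tcp_pos: [0.5171, -0.2292, 0.1635]
orientation: [-3.072, 0.061, -3.136]
ft_force: [-0.0, 0.2, -1.0]
finger_gap: 0.0136
```

```bash
python3 tip.py .6275 -.074 w22.png; python3 m.py w22b .585 .68 -.27 -.15 .074
```

```text
tcp [ 0.5225 -0.2287  0.1636] [-175.9    3.8 -179.6] tilt [-0.1 -2.5] ntab 1524
tab y -0.2494 -0.2112 box y -0.2492 -0.2094 box front x 0.4627
tip bottom [ 0.4463 -0.2303  0.1285] rel bay [-181.2 -156.3  106.5] tcp-tip [0.0762 0.0016 0.0352]
tcp [ 0.5198 -0.2288  0.1631] [-176.     3.6 -179.4] gap 0.014
0.074 []
```

View pics/w22.png

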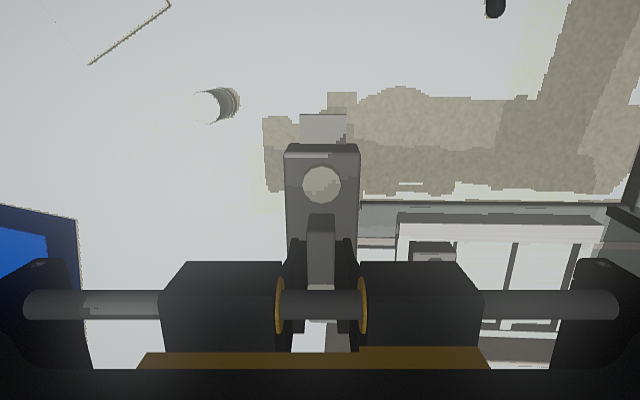

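>>> {"op": "send_rows", "data": {"deltas": [[0.8,0.25,0,0.1],[0.8,0.2,-0.3,0],[0,0,-0.7,0],[0,0,-0.5,0],[0,0,-0.2,0]]}}

```text
time: 29.15
tcp_pos: [0.5694, -0.2145, 0.1111]
orientation: [-3.072, 0.065, -3.117]
ft_force: [0.4, -0.6, -1.6]
finger_gap: 0.0137
```

```bash
python3 tilt.py 289 301 168 230;python3 tilt.py 342 355 168 230; python3 -c "
from h import *;print(r.get_obs()['ft_force'])"
```

```text
c [ 0.5398 -0.2295  0.1028] slope x,y deg [ 0.3 -0.8] tcp [ 0.5683 -0.2144  0.1101]
c [ 0.5379 -0.2009  0.1007] slope x,y deg [ 0.2 -3.2] tcp [ 0.5688 -0.2147  0.1116]
[-0.64740206  0.66671914 -0.85079194]
```

>>> {"op": "send_rows", "data": {"deltas": [[0,0,-0.2,0],[0,0,-0.2,0],[0,0,-0.15,0]]}}

```text
time: 29.5
tcp_pos: [0.5662, -0.2169, 0.102]
orientation: [-3.067, 0.062, -3.116]
ft_force: [-6.8, 1.0, 14.2]
finger_gap: 0.0138
```

```bash
python3 tilt.py 289 301 168 230;python3 tilt.py 342 355 168 230
```

```text
c [ 0.5377 -0.2324  0.0913] slope x,y deg [ 8.4 -3.7] tcp [ 0.5661 -0.217   0.1019]
c [ 0.5368 -0.2035  0.0891] slope x,y deg [ 8.5 -4.7] tcp [ 0.5662 -0.2169  0.102 ]
```

>>> {"op": "send_rows", "data": {"deltas": [[0,0,-0.2,0],[0,0,-0.12,0]]}}

```text
time: 29.77
tcp_pos: [0.5645, -0.2185, 0.0994]
orientation: [-3.064, 0.063, -3.115]
ft_force: [-3.8, 2.2, 7.4]
finger_gap: 0.0136
```

```bash
python3 tilt.py 289 301 168 230;python3 tilt.py 342 355 168 230
```

```text
c [ 0.5364 -0.2342  0.0874] slope x,y deg [12.1 -1.5] tcp [ 0.5645 -0.2186  0.0994]
c [ 0.5358 -0.2051  0.0853] slope x,y deg [12.  -4.2] tcp [ 0.5645 -0.2186  0.0994]
```

>>> {"op": "send_rows", "data": {"deltas": [[0,0.05,-0.2,0],[0,0,0.3,0],[0,0.2,0.8,0],[0.2,0.8,0.9,0],[0.3,0.8,0.3,0]]}}

```text
time: 30.28
tcp_pos: [0.5731, -0.1674, 0.1698]
orientation: [-3.063, 0.06, -3.124]
ft_force: [1.7, -0.3, -1.2]
finger_gap: 0.0138
```

>>> {"op": "send_rows", "data": {"deltas": [[0.4,0.9,0,0],[0.3,0.7,0,0],[0,0,0,0]]}}

```text
time: 30.53
tcp_pos: [0.598, -0.1158, 0.1779]
orientation: [-3.063, 0.076, -3.122]
ft_force: [0.3, -0.7, -1.0]
finger_gap: 0.0133
```

```bash
python3 tip.py .6275 -.074 w23.png
python3 - <<'E'
from h import *
d=snap('wrist');P=cloud(d);Z=P[...,2]
for x in (.60,.65):
    m=(abs(P[...,0]-x)<.01)&(abs(Z-.031)<.003)&(P[...,1]<.05)&(P[...,1]>-.2)
    y=np.sort(P[m][:,1]);s=np.split(y,np.where(np.diff(y)>.006)[0]+1)
    print(x,[(round(q[0],4),round(q[-1],4)) for q in s if len(q)>5])
for y0 in (-.04,-.03,-.02,-.01):
    m=(abs(P[...,1]-y0)<.004)&(abs(Z-.037)<.0025)&(P[...,0]<.6)&(P[...,0]>.54)
    print(y0,m.sum(),np.percentile(P[m][:,0],[3,97]).round(4) if m.sum()>5 else '')
E
```

```text
tcp [ 0.5971 -0.117   0.1779] [-175.5    4.3 -178.9] tilt [14.7 -4. ] ntab 1154
tab y -0.1323 -0.1066 box y -0.1373 -0.0966 box front x 0.5475
tip bottom [ 0.5367 -0.1195  0.1284] rel bay [-90.8 -45.5 106.4] tcp-tip [0.0604 0.0025 0.0495]
0.6 [(np.float64(-0.1673), np.float64(-0.1629)), (np.float64(-0.0553), np.float64(-0.044)), (np.float64(0.0004), np.float64(0.0122))]
0.65 [(np.float64(-0.166), np.float64(-0.1645)), (np.float64(-0.0541), np.float64(-0.0427)), (np.float64(0.0015), np.float64(0.0132))]
-0.04 196 [0.5528 0.5703]
-0.03 198 [0.5526 0.5701]
-0.02 199 [0.5524 0.5698]
-0.01 203 [0.5522 0.5694]
```

View pics/w23.png

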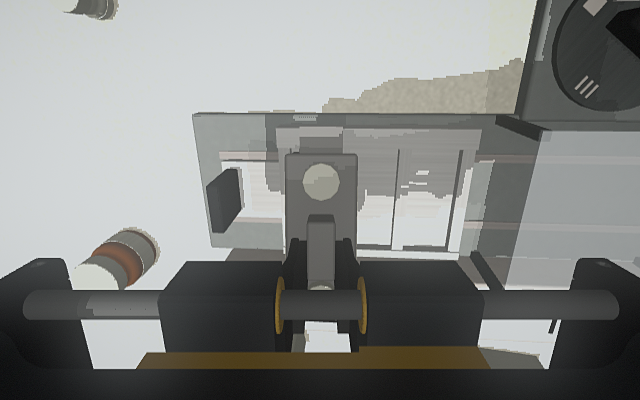

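>>> {"op": "send_rows", "data": {"deltas": [[0.45,0.45,0,0],[0.5,0.5,-0.3,0],[0.4,0.4,-0.6,0],[0,0,-0.6,0],[0,0,-0.3,0]]}}

```text
time: 31.05
tcp_pos: [0.6367, -0.0814, 0.1258]
orientation: [-3.064, 0.079, -3.131]
ft_force: [-0.5, -0.6, -1.4]
finger_gap: 0.0138
```

```bash
python3 tip.py .6275 -.077
```

```text
tcp [ 0.6358 -0.0816  0.1243] [-175.5    4.4 -179.4] tilt [14.9 -4.2] ntab 1156
tab y -0.0975 -0.0718 box y -0.1025 -0.0622 box front x 0.5861
tip bottom [ 0.5755 -0.0847  0.076 ] rel bay [-52.   -7.7  54. ] tcp-tip [0.0604 0.003  0.0483]
```

>>> {"op": "send_rows", "data": {"deltas": [[0.1,0.22,-0.2,0],[0,0,-0.5,0],[0,0,-0.4,0],[0,0,-0.15,0]]}}

```text
time: 31.43
tcp_pos: [0.6394, -0.0776, 0.088]
orientation: [-3.063, 0.081, -3.135]
ft_force: [-0.1, 0.8, -1.1]
finger_gap: 0.014
```

```bash
python3 tip.py .6275 -.077 w24.png
```

```text
tcp [ 0.6391 -0.0776  0.0876] [-175.5    4.6 -179.6] tilt [14.9 -4.3] ntab 2039
tab y -0.1119 -0.0523 box y -0.0984 -0.0583 box front x 0.5889
tip bottom [ 0.5633 -0.0821  0.0318] rel bay [-64.2  -5.1   9.8] tcp-tip [0.0757 0.0045 0.0558]
```

View pics/w24.png

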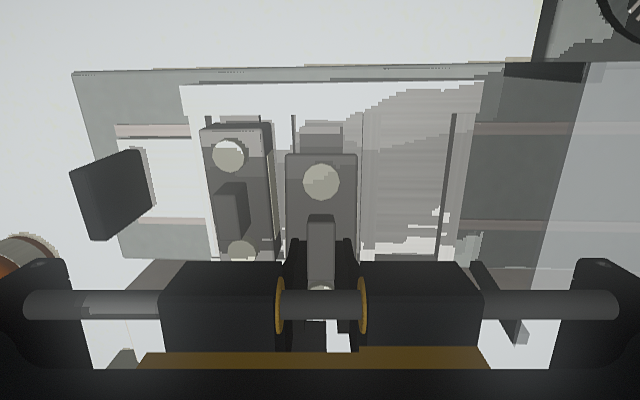

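>>> {"op": "send_rows", "data": {"deltas": [[0,0.08,-0.2,0.1],[0,0,-0.25,0],[0,0,-0.1,0]]}}

```text
time: 31.73
tcp_pos: [0.6405, -0.0755, 0.0727]
orientation: [-3.063, 0.084, -3.124]
ft_force: [-0.6, 0.2, -0.9]
finger_gap: 0.0138
```

```bash
python3 tip.py .6275 -.077
```

```text
tcp [ 0.6406 -0.0755  0.0725] [-175.5    4.8 -179. ] tilt [15.1 -4.3] ntab 2472
tab y -0.1103 -0.0494 box y -0.0969 -0.0563 box front x 0.5901
tip bottom [ 0.5741 -0.0799  0.0176] rel bay [-53.4  -2.9  -4.4] tcp-tip [0.0665 0.0043 0.0549]
```

>>> {"op": "send_rows", "data": {"deltas": [[-0.2,0,-0.03,0],[-0.2,0,0,0],[-0.2,0,0,0]]}}

```text
time: 32.03
tcp_pos: [0.6245, -0.0752, 0.0733]
orientation: [-3.063, 0.09, -3.122]
ft_force: [-0.6, 0.6, -1.3]
finger_gap: 0.014
```

```bash
python3 tip.py .6275 -.077 w25.png
```

```text
tcp [ 0.6227 -0.0754  0.0731] [-175.5    5.1 -178.9] tilt [15.5 -4.2] ntab 1176
tab y -0.1102 -0.0494 box y -0.0967 -0.056 box front x 0.5741
tip bottom [ 0.5532 -0.0798  0.0199] rel bay [-74.3  -2.8  -2.1] tcp-tip [0.0695 0.0044 0.0531]
```

View pics/w25.png

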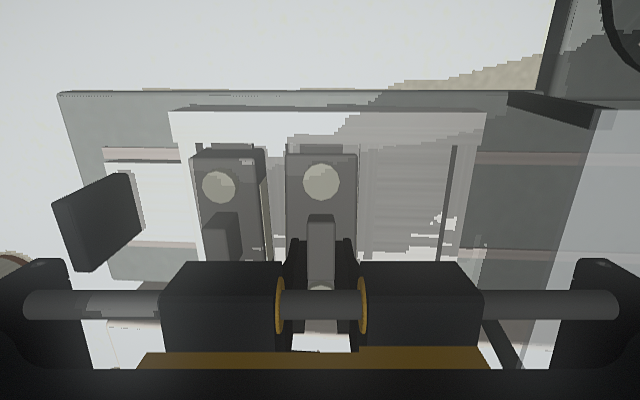

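>>> {"op": "send_rows", "data": {"deltas": [[0.08,0,-0.17,0],[0.15,0,-0.17,0]]}}

```text
time: 32.25
tcp_pos: [0.6296, -0.0755, 0.0655]
orientation: [-3.062, 0.091, -3.122]
ft_force: [-2.1, 0.3, 1.9]
finger_gap: 0.0136
```

>>> {"op": "send_rows", "data": {"deltas": [[0,0,0,0],[0,0,0,0],[0,0,0,0]], "claw": 0.68}}

```text
time: 32.5
tcp_pos: [0.6299, -0.0756, 0.0638]
orientation: [-3.062, 0.09, -3.122]
ft_force: [-0.5, -0.5, -0.7]
finger_gap: 0.0247
```

>>> {"op": "send_rows", "data": {"deltas": [[0,0,0.3,0],[0,0,0.7,0],[0,0,1,0],[0,0,1,0],[0,0,0.6,0]]}}

```text
time: 32.92
tcp_pos: [0.6254, -0.076, 0.1703]
orientation: [-3.061, 0.075, -3.123]
ft_force: [0.3, 1.0, 0.3]
finger_gap: 0.0283
```

```bash
python3 m.py w26 .5 .7 -.17 -.04 .072 .048; python3 flat.py .6255 -.0765;python3 flat.py .6265 -.1335
```

```text
tcp [ 0.6275 -0.076   0.1742] [-175.4    4.7 -178.9] gap 0.0281
0.072 [(0.6247, -0.0772, 1.8, 31, 14), (0.6258, -0.1329, 1.7, 30, 15)]
0.048 [(0.6264, -0.1328, 1.8, 95, 41), (0.6249, -0.0769, 1.9, 96, 40), (0.7001, -0.0794, -86.5, 39, 7)]
[[np.float64(0.0471), np.float64(0.0471)], [np.float64(0.0477), np.float64(0.0476)], [np.float64(0.0476), np.float64(0.0477)], [np.float64(0.0475), np.float64(0.0477)]]
[[np.float64(0.0467), np.float64(0.0454)], [np.float64(0.0476), np.float64(0.0474)], [np.float64(0.0476), np.float64(0.0477)], [np.float64(0.0476), np.float64(0.0475)]]
```

View pics/w26.png

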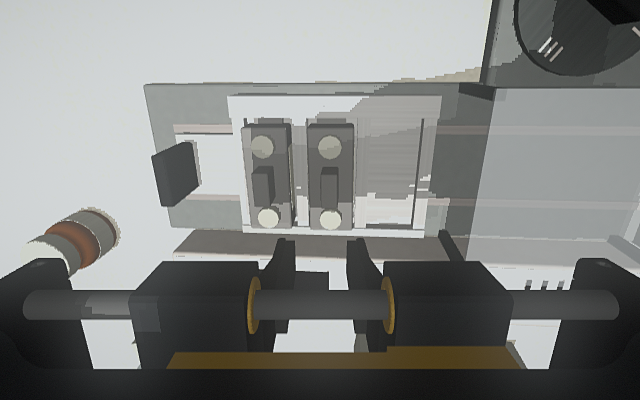

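>>> {"op": "send_rows", "data": {"deltas": [[-0.5,0.7,0,1],[-0.5,0.7,0,1],[-0.5,0.7,0,1],[-0.5,0.7,0,1],[-0.5,0.7,0,1]], "claw": 0.5}}

```text
time: 33.48
tcp_pos: [0.5461, 0.0288, 0.1631]
orientation: [-3.065, 0.067, -2.586]
ft_force: [0.1, 0.3, -0.5]
finger_gap: 0.0425
```

>>> {"op": "send_rows", "data": {"deltas": [[-0.5,0.7,0,1],[-0.5,0.7,0,1],[-0.5,0.7,0,1],[-0.5,0.7,0,1],[-0.3,0.3,0,0.4]]}}

```text
time: 33.9
tcp_pos: [0.4678, 0.1247, 0.157]
orientation: [-3.071, 0.055, -2.101]
ft_force: [0.9, 0.5, -0.1]
finger_gap: 0.0434
```

```bash
python3 m.py w27 .4 .56 .04 .19 .055 .029
```

```text
tcp [0.4667 0.1249 0.1568] [-176.     3.1 -120.3] gap 0.0436
0.055 [(0.4795, 0.1134, 56.3, 50, 14)]
0.029 [(0.484, 0.1137, 87.6, 109, 101), (0.4382, 0.1149, 1.2, 20, 20), (0.4166, 0.1322, -1.5, 5, 3)]
```

View pics/w27.png

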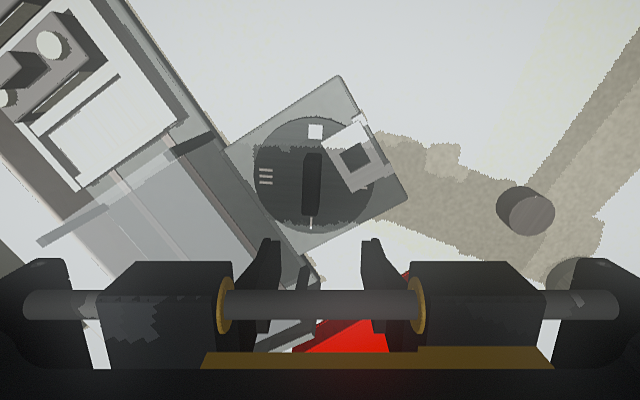

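```bash
cat > wheel.py <<'E'
from h import *
import sys
u0,u1,v0,v1=map(int,sys.argv[1:5])
d=snap('wrist',sys.argv[5] if len(sys.argv)>5 else None);g=d['pixels'].min(2);m=box((g>int(sys.argv[6]) if len(sys.argv)>6 else g>150),u0,u1,v0,v1)
n,l,s,c=cv2.connectedComponentsWithStats(m.astype('u1'))
for i in np.argsort(-s[1:,4])[:3]+1:
    p=ray(d,*c[i],.029);a=np.array([.4797,.1135]);q=p[:2]-a
    print(s[i,4],c[i].round(1),p.round(4),'r',np.linalg.norm(q).round(4),'wheel deg',round((np.degrees(np.arctan2(q[1],q[0]))-181.2+180)%360-180,1))
print(r.get_obs()['tcp_pos'],np.degrees(r.get_obs()['orientation']))
E
python3 wheel.py 303 326 120 144
```

```text
208 [313.5 132. ] [0.4566 0.0782 0.029 ] r 0.0422 wheel deg 55.6
17 [323.1 141.9] [0.4537 0.0896 0.029 ] r 0.0353 wheel deg 41.5
[0.46785659 0.12420345 0.15704985] [-175.96973925    3.14793782 -120.5475015 ]
```

>>> {"op": "send_rows", "data": {"deltas": [[0.2,-0.18,-0.4,-0.5],[0.2,-0.18,-0.7,0],[0,0,-0.8,0],[0,0,-0.4,0],[0,0,0,0]], "claw": 0.66}}

```text
time: 34.42
tcp_pos: [0.481, 0.1116, 0.0847]
orientation: [-3.071, 0.055, -2.164]
ft_force: [-0.0, 0.5, -0.1]
finger_gap: 0.0301
```

```bash
python3 m.py w28 .4 .56 .04 .19 .055
```

```text
tcp [0.4813 0.1118 0.0855] [-175.9    3.2 -124. ] gap 0.0299
0.055 [(0.4795, 0.1128, 56.7, 51, 14)]
```

>>> {"op": "send_rows", "data": {"deltas": [[-0.06,0.04,-0.5,0],[0,0,-0.6,0],[0,0,-0.25,0],[0,0,0,0]]}}

```text
time: 34.8
tcp_pos: [0.4828, 0.1129, 0.0464]
orientation: [-3.068, 0.06, -2.167]
ft_force: [0.8, -0.1, 0.7]
finger_gap: 0.0295
```

>>> {"op": "send_rows", "data": {"deltas": [[0,0,-0.05,0],[0,0,0,0],[0,0,0,0],[0,0,0,0]], "claw": 1}}

```text
time: 35.13
tcp_pos: [0.4812, 0.1149, 0.046]
orientation: [-3.071, 0.063, -2.171]
ft_force: [-1.2, 3.8, -8.3]
finger_gap: 0.0134
```

Gripped the bar. Turn clockwise 9.2 units.

>>> {"op": "send_rows", "data": {"deltas": [[0,0,-0.05,-0.6],[0,0,0,-0.9],[0,0,0,-0.9],[0,0,0,-0.9],[0,0,0,-0.9]]}}

```text
time: 35.55
tcp_pos: [0.4816, 0.1144, 0.046]
orientation: [-3.071, 0.065, -2.629]
ft_force: [3.4, -0.5, -6.7]
finger_gap: 0.0138
```

>>> {"op": "send_rows", "data": {"deltas": [[0,0,-0.05,-0.9],[0,0,0,-0.9],[0,0,0,-0.9],[0,0,0,-0.9],[0,0,0,-0.9]]}}

```text
time: 35.97
tcp_pos: [0.4816, 0.1136, 0.046]
orientation: [-3.071, 0.067, -3.125]
ft_force: [2.3, -1.9, -5.8]
finger_gap: 0.0137
```

```bash
python3 wheel.py 200 450 100 240 w29.png
```

```text
5557 [274.8 129.7] [0.4172 0.0879 0.029 ] r 0.0675 wheel deg 21.1
5072 [288.8 150.1] [0.4278 0.095  0.029 ] r 0.0551 wheel deg 18.4
404 [320.8 167.9] [0.4371 0.1122 0.029 ] r 0.0426 wheel deg 0.5
[0.48163766 0.11362763 0.04594254] [-175.94662603    3.81113684 -179.25950819]
```

View pics/w29.png

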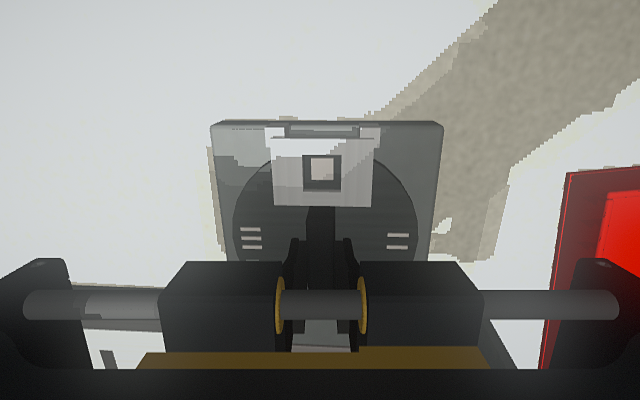

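>>> {"op": "send_rows", "data": {"deltas": [[0,0,0,0],[0,0,0,0],[0,0,0.2,0]], "claw": 0.6}}

```text
time: 36.27
tcp_pos: [0.4819, 0.1137, 0.0529]
orientation: [-3.071, 0.067, -3.123]
ft_force: [-0.2, 0.5, 0.3]
finger_gap: 0.0265
```

>>> {"op": "send_rows", "data": {"deltas": [[0,0,0.6,0],[0,0,1,0],[0,0,1,0],[0,0,1,0],[0,0,0.8,0]]}}

```text
time: 36.68
tcp_pos: [0.4789, 0.1122, 0.1905]
orientation: [-3.068, 0.061, -3.114]
ft_force: [0.6, -0.8, 0.1]
finger_gap: 0.0352
```

```bash
python3 wheel.py 200 450 60 240 w30.png; python3 m.py w30b .44 .56 .04 .19 .055
```

```text
17215 [274.8 116.3] [0.4274 0.0559 0.029 ] r 0.0778 wheel deg 46.6
2523 [427.5 199.6] [0.5043 0.2088 0.029 ] r 0.0985 wheel deg -105.6
1926 [322.5 121.4] [0.4307 0.1013 0.029 ] r 0.0505 wheel deg 12.8
[0.48186239 0.11352072 0.19575017] [-175.99320997    4.06322609 -178.3753326 ]
tcp [0.4813 0.1135 0.1932] [-176.     4.  -178.4] gap 0.0348
0.055 [(0.4798, 0.1143, 0.2, 50, 14)]
```

View pics/w30.png

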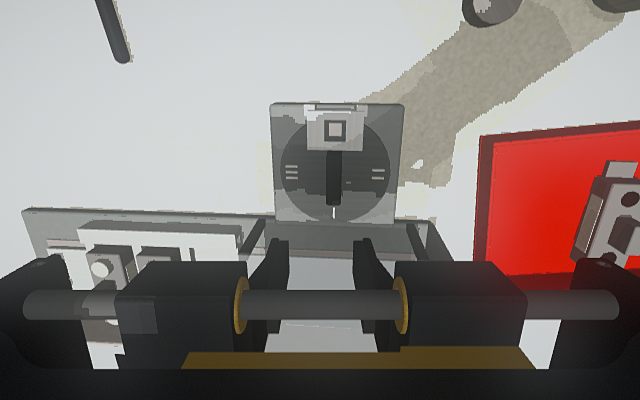

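>>> {"op": "send_rows", "data": {"deltas": [[0.4,-0.9,0,0],[0.4,-0.9,0,0],[0.4,-0.9,0,0],[0.4,-0.9,0,0],[0.4,-0.9,0,0]]}}

```text
time: 37.2
tcp_pos: [0.5421, -0.0209, 0.1987]
orientation: [-3.078, 0.079, -3.096]
ft_force: [0.7, -0.8, 0.7]
finger_gap: 0.0346
```

>>> {"op": "send_rows", "data": {"deltas": [[0.4,-0.9,0,0],[0.4,-0.9,0,0],[0.4,-0.9,0,0],[0.4,-0.9,0,0],[0.4,-0.9,0,0]]}}

```text
time: 37.62
tcp_pos: [0.6027, -0.1627, 0.2002]
orientation: [-3.079, 0.081, -3.088]
ft_force: [-0.2, -0.1, -0.1]
finger_gap: 0.0349
```

>>> {"op": "send_rows", "data": {"deltas": [[0.3,-0.9,0,0],[0.2,-0.9,0,0],[0,0,0,0]]}}

```text
time: 37.87
tcp_pos: [0.619, -0.2235, 0.1998]
orientation: [-3.078, 0.081, -3.088]
ft_force: [0.6, 0.3, -0.3]
finger_gap: 0.0348
```

```bash
python3 m.py w31 .55 .7 -.27 -.19 .074; python3 m.py w31b .5 .7 -.17 -.04 .072 .048
```

```text
tcp [ 0.6184 -0.2219  0.1996] [-176.4    4.6 -176.9] gap 0.0347
0.074 [(0.6213, -0.218, 1.2, 46, 12)]
tcp [ 0.6181 -0.2205  0.1997] [-176.4    4.6 -176.9] gap 0.0347
0.072 [(0.6245, -0.0797, 1.8, 31, 16), (0.6258, -0.1373, 1.3, 31, 15)]
0.048 [(0.6248, -0.0799, 1.8, 96, 42), (0.6259, -0.1375, 1.2, 96, 41), (0.6994, -0.0695, 89.6, 62, 7)]
```

View pics/w31.png

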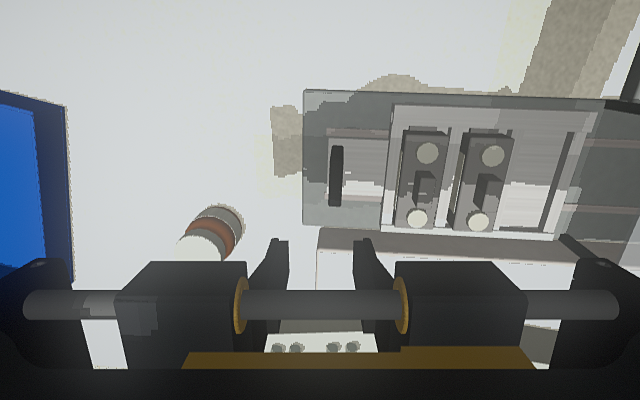

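>>> {"op": "send_rows", "data": {"deltas": [[0.1,0.1,-0.8,-0.3],[0,0,-1,0],[0,0,-1,0],[0,0,-1,0],[0,0,-0.7,0]]}}

```text
time: 38.38
tcp_pos: [0.6243, -0.2127, 0.0705]
orientation: [-3.077, 0.1, -3.111]
ft_force: [0.2, 0.9, -1.0]
finger_gap: 0.0349
```

>>> {"op": "send_rows", "data": {"deltas": [[0,0,-0.2,0],[0,0,-0.1,0],[0,0,0,0],[0,0,0,0],[0,0,0,0]], "claw": 1}}

```text
time: 38.8
tcp_pos: [0.6211, -0.2088, 0.0589]
orientation: [-3.078, 0.092, -3.105]
ft_force: [1.7, -1.3, -7.6]
finger_gap: 0.0118
```

>>> {"op": "send_rows", "data": {"deltas": [[0,0.3,0,0],[0,0.6,0,0],[0,0.8,0,0],[0,0.8,0,0],[0,0.8,0,0]]}}

```text
time: 39.22
tcp_pos: [0.6192, -0.1118, 0.0589]
orientation: [-3.079, 0.092, -3.118]
ft_force: [2.2, -3.2, -7.0]
finger_gap: 0.0119
```

>>> {"op": "send_rows", "data": {"deltas": [[-0.02,0.8,0,0],[-0.02,0.8,0,0],[-0.02,0.6,0,0],[0,0.4,0,0],[0,0.25,0,0]]}}

```text
time: 39.63
tcp_pos: [0.6171, -0.023, 0.059]
orientation: [-3.075, 0.092, -3.115]
ft_force: [17.9, -55.0, -18.2]
finger_gap: 0.0124
```

>>> {"op": "send_rows", "data": {"deltas": [[0,0.25,0,0],[0,0.2,0,0],[0,0.15,0,0]]}}

```text
time: 39.88
tcp_pos: [0.6172, -0.0239, 0.0589]
orientation: [-3.053, 0.083, -3.117]
ft_force: [4.5, -10.7, -5.9]
finger_gap: 0.0121
```

Home stop reached (-0.0235). Release without lateral motion, rise, and inspect.

>>> {"op": "send_rows", "data": {"deltas": [[0,0,0,0],[0,0,0,0],[0,0,0,0],[0,0,0.1,0]], "claw": 0.6}}

```text
time: 40.22
tcp_pos: [0.6189, -0.0259, 0.0649]
orientation: [-3.053, 0.088, -3.121]
ft_force: [-0.2, -0.6, 0.3]
finger_gap: 0.0304
```

>>> {"op": "send_rows", "data": {"deltas": [[0,0,0.5,0],[0,0,1,0],[0,0,1,0],[0,0,1,0],[0,0,1,0]]}}

```text
time: 40.63
tcp_pos: [0.615, -0.023, 0.2025]
orientation: [-3.053, 0.079, -3.117]
ft_force: [0.5, -0.5, -0.2]
finger_gap: 0.0347
```

>>> {"op": "send_rows", "data": {"deltas": [[0,-0.7,0.3,0],[0,-0.8,0,0],[0,-0.8,0,0],[0,-0.8,0,0],[0,0,0,0]]}}

```text
time: 41.05
tcp_pos: [0.622, -0.1126, 0.2312]
orientation: [-3.056, 0.112, -3.104]
ft_force: [-0.1, -0.8, 0.3]
finger_gap: 0.0347
```

```bash
python3 m.py w32 .55 .7 -.1 .03 .074; python3 m.py w32b .55 .7 .03 .17 .072 .048; python3 - <<'E'
from h import *
t=snap('top');I=t['pixels'][80:280,150:490,::-1]
cv2.imwrite('pics/t9.png',cv2.resize(np.clip(I*1.8,0,255).astype('u1'),None,fx=2.3,fy=2.3,interpolation=cv2.INTER_CUBIC))
E
```

```text
tcp [ 0.6223 -0.1114  0.2314] [-175.1    6.4 -177.8] gap 0.0351
0.074 [(0.6171, -0.025, 1.3, 46, 13)]
tcp [ 0.6222 -0.1105  0.2308] [-175.1    6.4 -177.8] gap 0.0351
0.072 [(0.6868, 0.0342, -25.6, 13, 9), (0.5502, 0.0307, 0.0, 0, 0)]
0.048 [(0.6221, 0.0424, 1.2, 96, 15), (0.6919, 0.0351, -13.6, 21, 11), (0.6949, 0.0508, 0.0, 0, 0)]
```

View pics/w32.png

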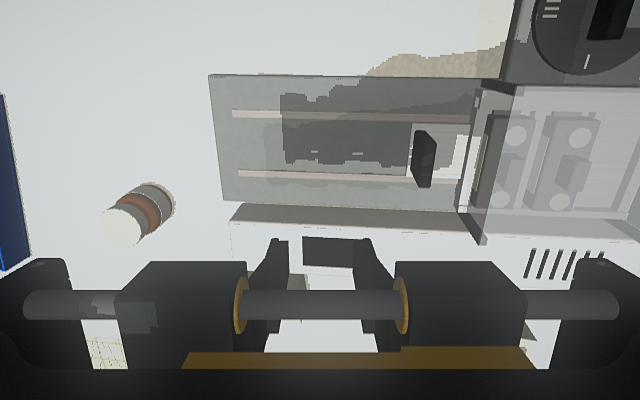

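View pics/t9.png

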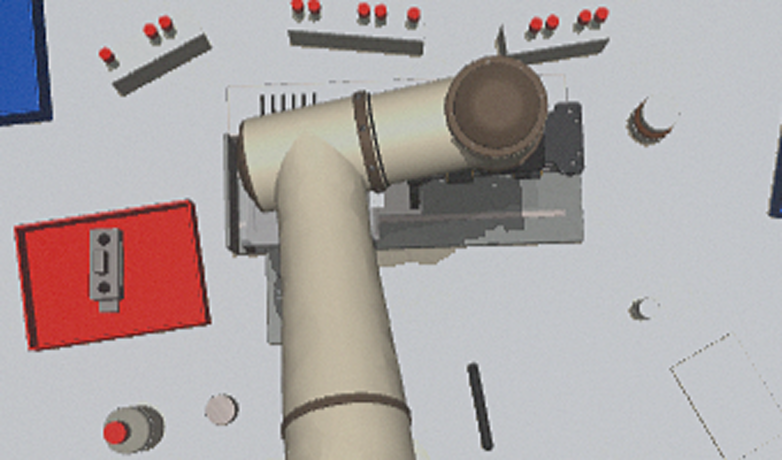

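>>> {"op": "send_rows", "data": {"deltas": [[0,0.9,0.2,0],[0,0.9,0,0],[0,0.9,0,0],[0,0.9,0,0],[0,0.9,0,0]]}}

```text
time: 41.62
tcp_pos: [0.6205, 0.0311, 0.2366]
orientation: [-3.057, 0.11, -3.103]
ft_force: [1.0, 0.3, -0.6]
finger_gap: 0.0347
```

```bash
python3 m.py w33 .55 .7 -.1 .03 .074
```

```text
tcp [0.6212 0.0353 0.2366] [-175.2    6.4 -177.6] gap 0.0352
0.074 [(0.6177, -0.0233, 1.0, 46, 12)]
```

View pics/w33.png

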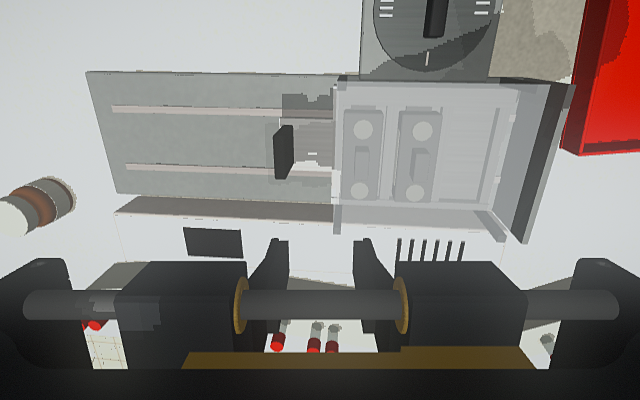

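```bash
python3 - <<'E'
from h import *
d=snap('wrist')
for u,v in [(363,129),(359,191),(422,130),(415,192)]: print(ray(d,u,v,.056).round(4))
print(rect(d,box(d['pixels'].mean(2)<45,420,450,0,45),.055)[:1], r.get_obs()['ft_force'].round(1))
job.close_job()
E
```

```text
[0.59   0.0618 0.056 ]
[0.6568 0.0633 0.056 ]
[0.5881 0.1192 0.056 ]
[0.6539 0.1223 0.056 ]
[(0.4919, 0.1117, 1.4, 27, 17)] [-0.9 -0.6  0.1]
the job is handed in; nothing more can be done
```

I finished every step of the job and handed it in at about 42 s of simulated time. No verdict is reported, so what follows rests on my own checks.

- **Carriage out:** I pulled it to its out stop and held it there for about 0.3 s under 18 N. It then slid about 13 mm back in as I let go of the handle. I left it there while loading, since step 1 should already have counted and the bays were still clear of the hood.
- **Spent cassette:** There was one, in the middle bay. I tilted it out from under the lip and laid it in the red tray, where it lies flat.
- **Fresh cassettes:** I found two on the bench. I tilted each about 15° in the grip by pressing its free end on the handle top, hooked its tab under the lip, and released it into bay0 and bay1. Top faces measured level within about 1 mm at the right height. Both sat about 2 mm from the bay centres in x, within the seated play.
- **Wheel:** I turned it about 55° and the solid square shows in the window. Readings were 0.5° from the square while I held the bar, then about -1° and 0° from the bar after release. The limit is 5.7°.
- **Carriage home:** I pushed it to the home stop, where the wrist force reached about 55–60 N (limit 120 N). The handle measured y = -0.0233, the same as at the start; one earlier, more oblique view read 1.7 mm short.
- **End state:** In the last picture through the hood, both cassettes are seated and spaced as the bays are. I saw no bottle or jar disturbed, and the robot is clear of everything.

One thing I could not control: the tool's tilt drifted by up to 10° during the run. I partly corrected it by pushing against the handle.

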